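Set the copying slope on its long rest block

TASK

Set the copying slope on this calligraphy desk to 30 degrees: swing its hinged board up until it leans back by itself, stand the longer of the two wooden rest blocks, which has toppled over, on end in the middle of the pale square inlay on the slope's base, and gently lower the board until the roll under it rests on the block. Do not let the board drop; leave the short block and the other things on the desk where they are, and let go of everything at the end.

Things in the scene. Friction and masses are not known exactly. Their poses are not given: they have to be found in the camera images.
- slope: Copying slope: a dark wooden base that cannot move, 210 mm along its x, 185 mm along its y (from -90 to +95 mm), 15 mm thick, with a hinged board on it. Origin on the desk in the base's middle, z up. The hinge line runs along its x at y = +85 mm, 23 mm above the desk; the board lies from there towards -y, its underside 16 mm above the base.
- hinge (a point): Middle of the hinge line (slope's y = +85 mm, z = 23 mm above the desk). Axes as the slope's.
- pad (a point): Centre of the pale square inlay (56 x 56 mm, flush) on the top face of the slope's base, 15 mm above the desk, 114 mm from the hinge line towards the slope's -y. The block stands here. Axes as the slope's, z up.
- handle (a point): Centre of the board's T-handle: a round wooden dowel, 18 mm thick, 40 mm long, parallel to the hinge, on a 16 mm wide tongue 37 mm outside the board's free edge. From the hinge line: 195 mm along the board and 13 mm to its upper side (36 mm above the desk when closed). Pinched by its two ends it pivots between the fingers. Axes turn with the board: -y outward, z from its upper face.
- roll (a point): Middle of the axis of the brass roll under the board, 16 mm across, 180 mm long, parallel to the hinge and 132 mm from the hinge line; it lies on the base when the board is closed.
- board (a joint): Board angle (rad): 0 closed and level, grows as the handle is lifted, 1.57 upright, 1.9 the stop. Board 200 mm along the hinge, reaching 158 mm from it, 10 mm thick, 0.3 kg. Little friction: it falls shut unless held, but leans on the stop by itself beyond about 1.75. Reads 0.524 (30 degrees) when its roll rests on a 66 mm high block on the base.
- long_block: The longer rest block: dark plain wood, 36 x 66 x 36 mm, long along its own y, about 0.08 kg. Origin at its centre. At the start it lies on a long side on the desk, its centre 18 mm up. Either end may be up.
- short_block: The shorter rest block, same wood, 36 x 36 mm and 48 mm tall, standing on the desk. Origin at its centre. Not needed; leave it alone.
- paperweight: Bystander, leave it alone: flat dark wooden bar, 28 x 170 x 18 mm, lying along its y. Origin at the centre of its underside.
- seal: Bystander, leave it alone: pale stone seal, 24 x 24 mm, 66 mm tall with a ball top. Origin at the centre of its underside.
- ink_bottle: Bystander, leave it alone: black ink bottle, 54 mm across, 130 mm tall. Origin at the centre of its underside.
- paste_tin: Bystander, leave it alone: closed round white tin, 72 mm across, 26 mm high. Origin at the centre of its underside.
Mind the look-alikes: they are no part of the job. Leave any orange or purple look-alike of the long_block alone.

How it is judged (in metres and radians):
On the way, in this order (a step that is already met when the one before it is completed fails the run):
1. the board is swung up to upright or beyond (value of joint board above 1.5 rad), for 0.2 s.
2. the long block stands upright on the inlay, let go, while the board is up ((angle between long_block's own y axis and vertical below 0.08 rad or angle between long_block's own y axis and vertical above 3.06 rad) and x of long_block in the frame of pad between -0.015 and 0.015 m and y of long_block in the frame of pad between -0.015 and 0.015 m and z of long_block in the frame of pad between 0.03 and 0.036 m and contact force between long_block and the fingers below 0.1 N and value of joint board above 1.2 rad), for 0.2 s.
At the end, for the whole second after the job is handed in: The long block stands on end (within 4.6 degrees of vertical) on the inlay, its centre within 15 mm of the inlay's centre along each axis of the slope, and the board rests on it at 0.494 to 0.554 rad (30 +- 1.7 degrees), at rest; the short block is within 20 mm of where it was ((angle between long_block's own y axis and vertical below 0.08 rad or angle between long_block's own y axis and vertical above 3.06 rad) and x of long_block in the frame of pad between -0.015 and 0.015 m and y of long_block in the frame of pad between -0.015 and 0.015 m and z of long_block in the frame of pad between 0.03 and 0.036 m and value of joint board between 0.494 and 0.554 rad and velocity of joint board between -0.05 and 0.05 rad/s and contact force between long_block and the fingers below 0.1 N and linear speed of long_block below 0.02 m/s and distance of short_block from where it was at the start of the episode below 0.02 m); the robot touches nothing.
It fails at once if the board is let drop (it closes faster than 2.5 rad/s) (velocity of joint board below -2.5 rad/s).
It fails at once if the short block or another bystander is shifted by more than 25 mm (distance of any of short_block, paperweight, seal, ink_bottle, paste_tin from where it was at the start of the episode above 0.025 m).
It also fails if it takes over 72 s, if anything falls off the work surface, if the arm or the gripper's body presses on something with over 40 N, if the wrist force passes 120 N, or if a joint passes its speed limit or range.

ROBOT

A 6-joint arm with a two-finger parallel gripper is mounted at the origin on the work surface. World frame = base frame: x ahead of the robot, y to its left, z up, the work surface at z = 0. Lengths are in mm, angles in degrees, forces in N, time in s.
With the tool pointing down it reaches from about 275 to 775 mm from the base axis. Payload 14.6 kg.
Tool frame: the origin (TCP) lies midway between the tips of the shut fingers; the grasp point (between the pads) lies 19 mm behind it; z points along the fingers, y is the line along which they close (so a half turn about z gives the same grasp; the last joint's range is limited). The gripper opens to 85 mm and grips with 20 to 120 N. Pads are 22 mm wide; open, the fingers measure 114 mm over their backs; the gripper's body (76 mm by 85 mm) begins 54 mm behind the grasp point. The pads swing forward as they close: fully open they stand 13 mm farther back than shut.
Start: joints at [61.461, 15.075, -2.767, 72.158, 0, 81.102], TCP at [176.47, 494.456, 231.278] pointing down, gripper open.
Joint ranges: [-151.79, 151.79], [-50.71, 97.33], [-67.44, 78.34], [-121.81, 120.89], [-77.56, 73.72], [-180, 180]. Speed limits (degrees/s): [108.29, 108.29, 147.25, 159.86, 180, 180].

INTERFACE

Orientations are given as [roll, pitch, yaw] about the fixed x, y, z axes, in that order (R = Rz(yaw) Ry(pitch) Rx(roll)).
In Python, from station import * gives the robot as it stands.
- The arm moves only by the tool drive_tool, never from a script. Its argument "plan" is a list of rows, each an object with "xyz": the shift along the tool's x, y, z in mm, a list of three; "turn": the turn about the tool's z in rad. A call has 1 to 8 rows; each row is the pose to reach, as a shift and turn from the pose commanded when the call began, along the tool's axes at that moment; what a row does not reach only later rows make up. A row lasts 1/10 s, in which the tool goes at most 50 mm and 8.59 degrees, less where a joint would pass 70% of its speed; a pose out of reach is approached as far as the arm can. A call with a gripper value outside its range is refused whole. "gripper" is the closure in counts, from 0 (fully open) to 255 (shut), set as the call begins (left out, the last holds). The fingers move at their own pace and stop on an object; "squeeze" is the grip in N (left out, the last holds). Time passes only in rows, so rows that repeat a pose let the fingers close. It gives the time, the measured TCP pose, the force, the opening and the grip force at its end, in the units of the state.
- state(): the state, without advancing time (a new reading comes with each control period).
- camera(name): name is "side" or "top"; returns the picture (480x640x3 uint8, red, green, blue); there is no depth.
- camera_model(name): a dict with "vfov" (degrees; the focal length in pixels is half the picture's height over the tangent of half this angle, whatever the lens; pixels are square), "cx", "cy" (the principal point, pixels), "rvec" (rotation vector, rad) and "tvec" (3), from world to camera coordinates, as OpenCV has them. Camera axes: x right, y down, z forward; pixel columns grow to the right and rows downward; lengths in mm; the calibration is good to about 2 mm. A picture is of the moment at which its call begins. camera_model takes no time and is no camera call.
- job_done(): hands the job in; it is judged then, once.
The state is a dict: "time": time; "qpos": joint angles; "joint_velocities": joint speeds; "effort": joint torques, N m; "tcp_pos": TCP position; "ee_rot": TCP orientation; "ft_force": force on the tool from outside, world axes, zero at the start; "torque": the same for the moment, N m; "width": finger opening in mm; "grip_force": force on a finger pad.
Only numpy, scipy, OpenCV 4.12 (cv2) and the standard library are available. Lean on these libraries where they do the work, as an engineer would, in place of code of your own. Each camera call takes 0.05 s, during which the arm holds its last target. There are 200 camera calls.

## Working session

There is one attempt and no reset: what is moved stays moved. The work goes in short steps, Python scripts to look and compute and a tool call to move; the robot and the scene stay as the last step left them, time stands still between calls to the robot, and variables do not carry over. Pictures are saved under pics/ and viewed, at most 10 in all, crops included, and the job is handed in when it is done.

Besides the shell and the picture viewer there is one more tool, called after "Request:" as name(argument=value, ...) on one line, values as JSON. drive_tool: Moves the arm, as the interface text tells. Its arguments: {"type":"object","properties":{"plan":{"type":"array","items":{"type":"object","properties":{"xyz":{"type":"array","items":{"type":"number"}},"turn":{"type":"number"}}}},"gripper":{"type":"number"},"squeeze":{"type":"number"}},"required":["plan"]}

```bash
mkdir -p pics; ls
python3 - <<'E'
from station import *
import cv2
for n in("top","side"):
    cv2.imwrite(f"pics/{n}0.png",camera(n)[:,:,::-1]); print(n,camera_model(n))
print(state())
E
```

```text
pics
top {'vfov': 53.026017519181025, 'cx': 322.6132430285066, 'cy': 249.10974996152623, 'rvec': array([ 2.13943479, -2.13171206,  0.19162054]), 'tvec': array([-47.25792686, 561.60121851, 969.9318255 ])}
side {'vfov': 49.10139469694642, 'cx': 318.6240191647173, 'cy': 235.8753985584302, 'rvec': array([ 2.13046962, -0.5146394 ,  0.23570235]), 'tvec': array([-521.20817277,  183.31909372, 1129.82455898])}
{'time': 0.1, 'qpos': array([ 6.14623213e+01,  1.50957860e+01, -2.79962472e+00,  7.21577698e+01,
       -6.75347003e-04,  8.11041293e+01]), 'joint_velocities': array([-0.07693986, -0.04893964,  0.15366993,  0.05346153, -0.00498078,
       -0.0761658 ]), 'effort': array([ 3.80342564e-03, -6.38577390e+01,  3.85061717e+01,  9.98296979e-03,
       -4.31772821e-05,  1.07432152e-05]), 'tcp_pos': array([176.34660719, 494.2424154 , 230.87917958]), 'ee_rot': array([-1.79947355e+02, -7.55657125e-03,  1.60358189e+02]), 'ft_force': array([-0.52832315,  0.09713513,  0.16887026]), 'torque': array([-0.0815179 , -0.01931992, -0.04335301]), 'grip_force': 0.0, 'width': 85.57534156542765}
```

View pics/top0.png

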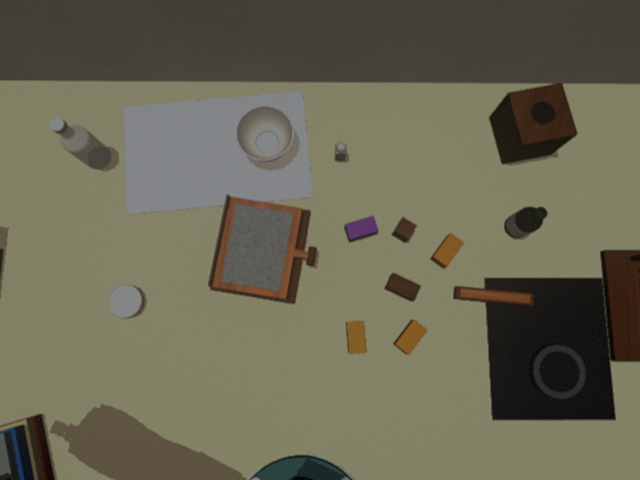

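View pics/side0.png

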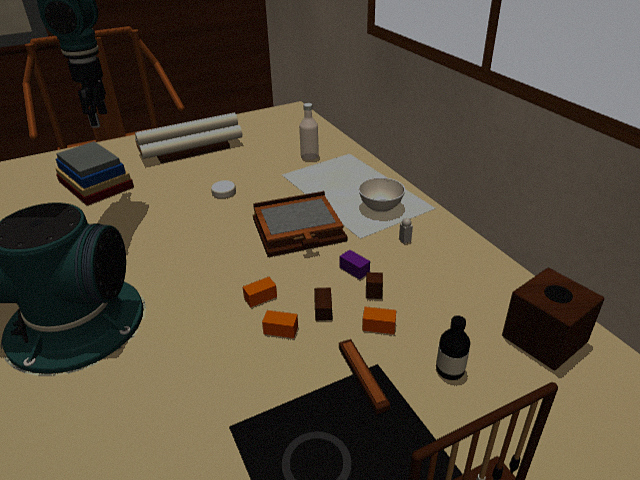

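Top view: the slope is centred near (260,250), with its handle at (312,256) on the right and its hinge on the left. There are two plain dark block candidates. The one at (403,287) is elongated and lying down, so it fits the long block. The one at (404,229) is compact and standing, so it is the short block. The orange blocks at (448,250), (410,337) and (356,337) and the purple one at (361,229) are look-alikes. I'll measure these points and confirm with a crop.

```bash
cat > h.py <<'E'
import numpy as np, cv2
from station import *
def cam(n):
    m=camera_model(n); f=240/np.tan(np.radians(m['vfov'])/2)
    K=np.array([[f,0,m['cx']],[0,f,m['cy']],[0,0,1]]); return K,cv2.Rodrigues(m['rvec'])[0],m['tvec']
def ray(n,px):
    K,R,t=cam(n); d=R.T@np.linalg.solve(K,[px[0],px[1],1.]); return -R.T@t,d
def onz(n,px,z):
    o,d=ray(n,px); return o+d*(z-o[2])/d[2]
def proj(n,p):
    K,R,t=cam(n); q=K@(R@np.array(p,float)+t); return q[:2]/q[2]
def two(a,b):
    (o,d),(p,e)=ray("top",a),ray("side",b)
    s=np.linalg.lstsq(np.c_[d,-e],p-o,rcond=None)[0]; A,B=o+d*s[0],p+e*s[1]
    return (A+B)/2,np.linalg.norm(A-B)
E
python3 - <<'E'
from h import *
im=cv2.imread("pics/top0.png"); hsv=cv2.cvtColor(im,cv2.COLOR_BGR2HSV)
c1=cv2.resize(im[180:320,200:440],None,fx=3,fy=3,interpolation=cv2.INTER_CUBIC)
cv2.imwrite("pics/crop1.png",cv2.convertScaleAbs(c1,alpha=1.6))
m=((im.max(2)<110)&(hsv[...,2]<95)).astype(np.uint8)
cn,_=cv2.findContours(m,cv2.RETR_EXTERNAL,cv2.CHAIN_APPROX_NONE)
for c in cn:
    a=cv2.contourArea(c); r=cv2.minAreaRect(c); x,y=r[0]
    if 200<a and 180<x<480 and 180<y<360:
        b=cv2.boxPoints(r); print(a,np.round(r[0],1),np.round(r[1],1),np.round(r[2],1),b.round(1).tolist())
        w=np.array([onz("top",p,36)[:2] for p in b]); print(w.round(1).tolist(), np.linalg.norm(w-np.roll(w,1,0),axis=1).round(1))
print("cam",onz("top",(320,240),0),"handle",onz("top",(312,256),36))
E
```

```text
560.0 [402.3 286.8] [32.6 18.8] 25.2 [[383.5, 288.3999938964844], [391.6000061035156, 271.29998779296875], [421.1000061035156, 285.20001220703125], [413.1000061035156, 302.29998779296875]]
[[480.2, -174.4], [516.6, -192.2], [487.2, -254.2], [451.1, -236.1]] [68.2 40.5 68.6 40.3]
339.5 [404.1 230. ] [18.  20.9] 31.0 [[391.0, 234.39999389648438], [401.70001220703125, 216.39999389648438], [417.20001220703125, 225.6999969482422], [406.3999938964844, 243.60000610351562]]
[[596.8, -192.7], [636.6, -216.9], [616.2, -249.9], [576.6, -225.5]] [38.5 46.6 38.8 46.5]
355.5 [302.8 229.7] [10.3 41. ] 10.3 [[294.1000061035156, 248.89999389648438], [301.3999938964844, 208.60000610351562], [311.6000061035156, 210.5], [304.20001220703125, 250.8000030517578]]
[[564.0, 15.7], [653.0, 1.0], [649.0, -21.0], [560.1, -6.0]] [22.1 90.2 22.4 90.1]
3921.5 [256.1 247.3] [58.9 79.8] 10.2 [[220.10000610351562, 281.3999938964844], [234.1999969482422, 202.89999389648438], [292.20001220703125, 213.3000030517578], [278.1000061035156, 291.79998779296875]]
[[493.7, 171.2], [665.1, 147.3], [642.5, 21.0], [472.1, 48.4]] [124.7 173.1 128.3 172.6]
1114.5 [266.1 251.7] [101.5  96.1] 11.7 [[206.6999969482422, 288.5], [226.1999969482422, 194.39999389648438], [325.6000061035156, 215.0], [306.1000061035156, 309.1000061035156]]
[[478.6, 198.8], [684.1, 165.4], [639.1, -51.5], [436.2, -11.0]] [214.1 208.2 221.5 206.9]
cam [590.67950612 -39.71984053   0.        ] handle [548.8641624  -22.68351238  36.        ]
```

View pics/crop1.png

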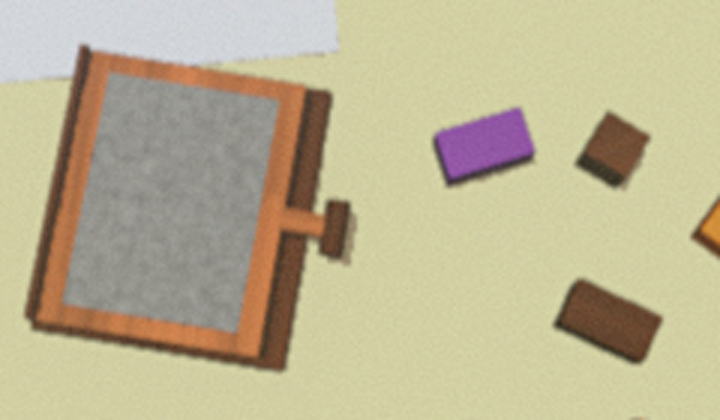

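The crop confirms it. The block lying at top-view pixel (403,287) is plain dark and twice as long as it is wide, so it is the long block. The short block stands at (404,229). The slope base corners are near (228,195), (310,211), (294,303) and (210,288).

```bash
cat >> h.py <<'E'
def to(target,yaw=None,s=None):
    "tool-axis shift and turn (rad) from the present pose to a world target"
    s=s or state(); y=np.radians(s['ee_rot'][2]); c,n=np.cos(y),np.sin(y)
    R=np.array([[c,n,0],[n,-c,0],[0,0,-1]])
    d=R.T@(np.array(target,float)-s['tcp_pos'])
    t=None if yaw is None else -np.radians((yaw-s['ee_rot'][2]+90)%180-90)
    return d.round(1).tolist(),None if t is None else round(t,4)
E
python3 - <<'E'
from h import *
P=[(227.7,195),(310.3,211),(294.3,303.3),(210,288.3)]
w=np.array([onz("top",p,15)[:2] for p in P]); print("base",w.round(1).tolist(),np.linalg.norm(w-np.roll(w,1,0),axis=1).round(1))
C=w.mean(0)
ex=(w[0]-w[3]+w[1]-w[2]); ey=(w[0]-w[1]+w[3]-w[2])
a1=np.degrees(np.arctan2(ex[1],ex[0])); a2=np.degrees(np.arctan2(ey[1],ey[0]))-90
print("slope edges ang",a1,a2,C)
# handle, two views
hp=[onz("top",p,36+5)[:2].round(1).tolist() for p in [(311.7,256.3)]]
print("handle top ray",hp,"two",two((311.7,256.3),(311,236.5)))
im=cv2.imread("pics/top0.png"); hsv=cv2.cvtColor(im,cv2.COLOR_BGR2HSV)
m=((hsv[...,0]<25)&(hsv[...,0]>8)&(hsv[...,1]>190)&(hsv[...,2]>130)).astype(np.uint8)
for c in cv2.findContours(m,0,1)[0]:
    if 150<cv2.contourArea(c)<900:
        b=cv2.boxPoints(cv2.minAreaRect(c)); print("orange",[onz("top",p,36)[:2].round(0).tolist() for p in b])
# block
for p in [(388.0,285.5),(394.0,273.5),(420.3,286),(413.5,300.5),(403.7,286)]: print(onz("top",p,36)[:2].round(1))
E
```

```text
base [[688.9, 166.2], [653.2, -17.9], [449.4, 14.9], [480.9, 196.7]] [210.2 187.6 206.4 184.5]
slope edges ang -8.73581957685115 -10.414488744755147 [568.06876019  89.96218012]
handle top ray [[547.4, -22.1]] two (array([548.3456148 , -23.21161801,  52.76234708]), np.float64(5.773128044514213))
[ 486.3 -184. ]
[ 511.9 -197.3]
[ 485.5 -252.5]
[ 454.8 -237.2]
[ 485.4 -217.3]
```

Run:
```python
from h import *
a=cv2.imread("pics/side0.png")[180:330,240:400]; b=cv2.imread("pics/top0.png")[240:320,280:430]
a=cv2.resize(a,None,fx=3.5,fy=3.5,interpolation=cv2.INTER_CUBIC)
cv2.imwrite("pics/crop2.png",cv2.convertScaleAbs(a,alpha=2))
```

```text
(no output)
```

View pics/crop2.png

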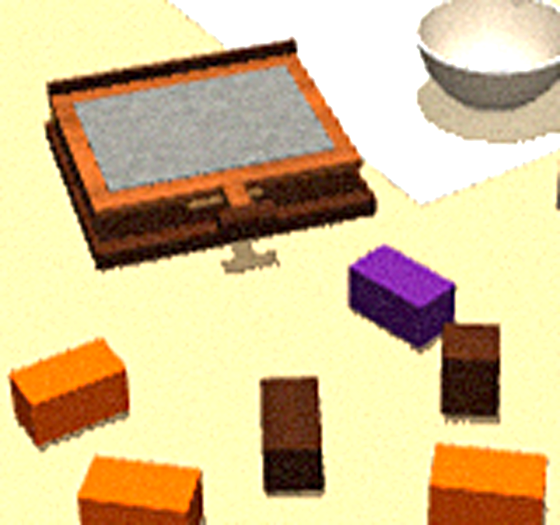

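The side crop is consistent: the block at crop (290,435) lies flat, and the short block at (470,370) stands. The slope pose, from base sides of 206–210 × 185–188 mm and the handle ray agreeing to about 2 mm, has hinge ≈(581.7,171.3), handle ≈(548.7,-21.5) and yaw -9.5°.

Run:
```python
from h import *
print(to((548.7,-21.5,120),80.5))
```

```text
([-524.0, -360.6, 110.9], np.float64(1.3938))
```

Request:
drive_tool(plan=[{"xyz": [-524,-361,60],"turn": 1.394},{"xyz": [-524,-361,60],"turn": 1.394},{"xyz": [-524,-361,60],"turn": 1.394},{"xyz": [-524,-361,60],"turn": 1.394},{"xyz": [-524,-361,60],"turn": 1.394},{"xyz": [-524,-361,60],"turn": 1.394},{"xyz": [-524,-361,60],"turn": 1.394},{"xyz": [-524,-361,60],"turn": 1.394}], gripper=0)

```text
time: 0.9
tcp_pos: [410.1, 169.5, 193.5]
ee_rot: [180.0, -0.0, 91.2]
ft_force: [1.3, 1.2, -0.5]
width: 85.1
grip_force: 0.0
```

Run:
```python
from h import *
s=state(); print(s['time'],s['tcp_pos'],s['ee_rot']); print(to((548.7,-21.5,120),80.5))
```

```text
0.9 [410.06659403 169.50775382 193.53539764] [ 1.79997596e+02 -5.74619173e-03  9.12443447e+01]
([-194.0, 134.5, 73.5], np.float64(0.1875))
```

Request:
drive_tool(plan=[{"xyz": [-194,134.5,73],"turn": 0.187},{"xyz": [-194,134.5,73],"turn": 0.187},{"xyz": [-194,134.5,73],"turn": 0.187},{"xyz": [-194,134.5,73],"turn": 0.187},{"xyz": [-194,134.5,73],"turn": 0.187},{"xyz": [-194,134.5,73],"turn": 0.187},{"xyz": [-194,134.5,73],"turn": 0.187}])

```text
time: 1.6
tcp_pos: [549.0, -19.4, 119.9]
ee_rot: [-179.9, -0.0, 80.8]
ft_force: [-0.7, 0.2, 0.5]
width: 85.4
grip_force: 0.0
```

Run:
```python
from h import *
s=state(); print(s['time'],s['tcp_pos'],s['ee_rot']); print(to((548.7,-21.5,13),80.5))
```

```text
1.6 [549.02887704 -19.36027316 119.91382152] [-1.79897518e+02 -8.24784281e-03  8.07971144e+01]
([-2.2, 0.0, 106.9], np.float64(0.0052))
```

Descend around the handle, then close.

Request:
drive_tool(plan=[{"xyz": [-1,0,40],"turn": 0},{"xyz": [-1,0,75],"turn": 0},{"xyz": [-1,0,97],"turn": 0},{"xyz": [-1,0,107],"turn": 0},{"xyz": [-1,0,107],"turn": 0}])

```text
time: 2.1
tcp_pos: [548.3, -18.9, 13.4]
ee_rot: [-179.9, -0.0, 80.9]
ft_force: [-0.5, -0.0, 0.0]
width: 85.7
grip_force: 0.0
```

Request:
drive_tool(plan=[{"xyz": [0,0,0]},{"xyz": [0,0,0]},{"xyz": [0,0,0]},{"xyz": [0,0,0]},{"xyz": [0,0,0]},{"xyz": [0,0,0]},{"xyz": [0,0,0]},{"xyz": [0,0,0]}], gripper=255, squeeze=30)

```text
validation failed for argument at $.pl...
```

Run:
```python
from h import *
a=camera("side")[180:300,240:400,::-1]
cv2.imwrite("pics/crop3.png",cv2.convertScaleAbs(cv2.resize(a,None,fx=4,fy=4,interpolation=cv2.INTER_CUBIC),alpha=1.8))
```

```text
(no output)
```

View pics/crop3.png

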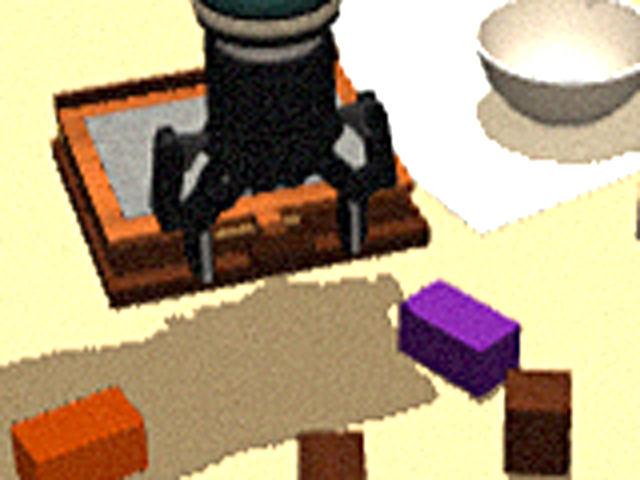

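The picture shows the open fingers straddling the handle, with tips at crop (205,270) and (352,240). The close was refused because each row needs a turn, so I'm closing now with a 2.5 mm correction outward.

Request:
drive_tool(plan=[{"xyz": [-2.5,0,0],"turn": 0.005},{"xyz": [-2.5,0,0],"turn": 0.005},{"xyz": [-2.5,0,0],"turn": 0.005},{"xyz": [-2.5,0,0],"turn": 0.005},{"xyz": [-2.5,0,0],"turn": 0.005},{"xyz": [-2.5,0,0],"turn": 0.005},{"xyz": [-2.5,0,0],"turn": 0.005},{"xyz": [-2.5,0,0],"turn": 0.005}], gripper=255, squeeze=30)

```text
time: 2.95
tcp_pos: [550.3, -22.5, 14.8]
ee_rot: [179.8, 0.0, 80.6]
ft_force: [3.4, -2.3, 6.4]
width: 39.9
grip_force: 33.9
```

Run:
```python
from h import *
s=state(); print(s['time'],s['tcp_pos'],s['ee_rot'],s['width'],s['grip_force'])
# handle arc: outward r(th), height z(th); tool x = inward(+y slope), z down
f=lambda t:(195*np.cos(t)-13*np.sin(t),195*np.sin(t)+13*np.cos(t))
o,z=f(0)
for t in np.r_[np.arange(0,1.9,.0975),1.85,1.87]: a,b=f(t); print(round(t,3),[round(o-a,1),0,round(z-b,1)])
```

```text
2.95 [550.25552748 -22.52984847  14.82851612] [1.79812003e+02 5.82288123e-03 8.05994210e+01] 39.90465017648224 33.89998197555542
0.0 [np.float64(0.0), 0, np.float64(0.0)]
0.098 [np.float64(2.2), 0, np.float64(-18.9)]
0.195 [np.float64(6.2), 0, np.float64(-37.5)]
0.292 [np.float64(12.0), 0, np.float64(-55.7)]
0.39 [np.float64(19.6), 0, np.float64(-73.2)]
0.488 [np.float64(28.8), 0, np.float64(-89.8)]
0.585 [np.float64(39.6), 0, np.float64(-105.5)]
0.682 [np.float64(51.9), 0, np.float64(-120.1)]
0.78 [np.float64(65.5), 0, np.float64(-133.4)]
0.878 [np.float64(80.4), 0, np.float64(-145.3)]
0.975 [np.float64(96.3), 0, np.float64(-155.7)]
1.072 [np.float64(113.2), 0, np.float64(-164.5)]
1.17 [np.float64(130.9), 0, np.float64(-171.6)]
1.268 [np.float64(149.2), 0, np.float64(-177.0)]
1.365 [np.float64(167.9), 0, np.float64(-180.5)]
1.463 [np.float64(186.8), 0, np.float64(-182.3)]
1.56 [np.float64(205.9), 0, np.float64(-182.1)]
1.658 [np.float64(224.8), 0, np.float64(-180.1)]
1.755 [np.float64(243.5), 0, np.float64(-176.3)]
1.852 [np.float64(261.7), 0, np.float64(-170.7)]
1.85 [np.float64(261.2), 0, np.float64(-170.9)]
1.87 [np.float64(264.9), 0, np.float64(-169.5)]
```

Request:
drive_tool(plan=[{"xyz": [2,1.5,-19],"turn": 0},{"xyz": [6,1.5,-37.5],"turn": 0},{"xyz": [12,1.5,-55.5],"turn": 0},{"xyz": [19.5,1.5,-73],"turn": 0},{"xyz": [29,1.5,-90],"turn": 0},{"xyz": [39.5,1.5,-105.5],"turn": 0},{"xyz": [52,1.5,-120],"turn": 0},{"xyz": [65.5,1.5,-133.5],"turn": 0}])

```text
time: 3.75
tcp_pos: [560.8, 42.2, 148.2]
ee_rot: [180.0, 0.0, 80.6]
ft_force: [2.6, 0.2, -3.8]
width: 39.7
grip_force: 31.4
```

Request:
drive_tool(plan=[{"xyz": [15,0,-12],"turn": 0},{"xyz": [31,0,-22],"turn": 0},{"xyz": [47.5,0,-31],"turn": 0},{"xyz": [65.5,0,-38],"turn": 0},{"xyz": [83.5,0,-43.5],"turn": 0},{"xyz": [102.5,0,-47],"turn": 0},{"xyz": [121.5,0,-49],"turn": 0},{"xyz": [140.5,0,-48.5],"turn": 0}])

```text
time: 4.55
tcp_pos: [583.7, 181.4, 197.0]
ee_rot: [179.9, 0.0, 80.6]
ft_force: [-2.7, -1.1, 6.2]
width: 39.3
grip_force: 34.2
```

Request:
drive_tool(plan=[{"xyz": [19,0,2],"turn": 0},{"xyz": [37.5,0,6],"turn": 0},{"xyz": [48,0,9],"turn": 0},{"xyz": [55,0,11],"turn": 0},{"xyz": [55,0,11],"turn": 0},{"xyz": [55,0,11],"turn": 0}])

```text
time: 5.15
tcp_pos: [592.6, 235.7, 185.5]
ee_rot: [180.0, -0.1, 80.6]
ft_force: [-3.5, 2.3, 7.6]
width: 39.7
grip_force: 36.3
```

Run:
```python
from h import *
s=state(); print(s['tcp_pos'],s['ft_force'],s['width'])
cv2.imwrite("pics/s4.png",cv2.convertScaleAbs(cv2.resize(camera("side")[100:340,200:440,::-1],None,fx=2.4,fy=2.4),alpha=1.7))
```

```text
[592.62637319 235.70053445 185.53737992] [-3.51127841  2.30798627  7.58587356] 39.65348206136872
```

View pics/s4.png

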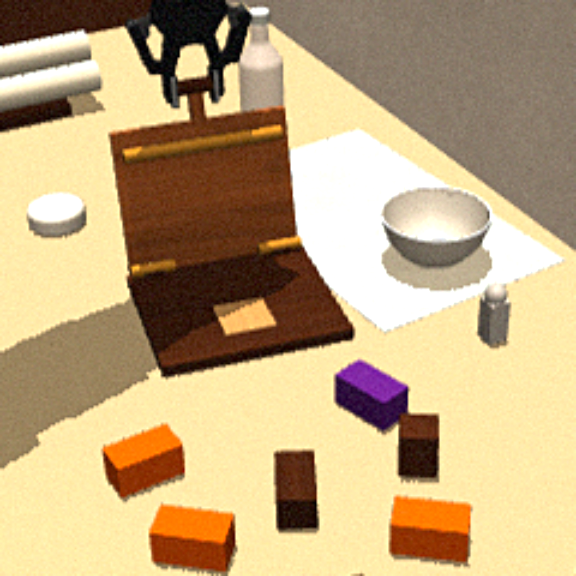

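The board is up, leaning back, and held at its handle at crop (197,88). The inlay is visible at crop (245,317). I'm releasing and retreating upward.

Request:
drive_tool(plan=[{"xyz": [0,0,0],"turn": 0},{"xyz": [0,0,0],"turn": 0},{"xyz": [0,0,0],"turn": 0},{"xyz": [0,0,0],"turn": 0},{"xyz": [0,0,-20],"turn": 0},{"xyz": [0,0,-60],"turn": 0},{"xyz": [-50,0,-65],"turn": 0},{"xyz": [-100,0,-65],"turn": 0}], gripper=0)

```text
time: 6.0
tcp_pos: [577.1, 136.4, 251.0]
ee_rot: [179.8, -0.0, 80.7]
ft_force: [0.7, -1.2, -0.1]
width: 85.2
grip_force: 0.0
```

Run:
```python
from h import *
s=state(); print(s['time'],s['tcp_pos'],s['ee_rot'],s['width'])
# right end of block pinch: block centre and long dir
C=np.array([485,-216]); u=np.array([-.43,-.903])
g=C+u*20; print("pinch",g,"yaw",np.degrees(np.arctan2(.903,.43)), to((*g,120),64.6))
for n in("side","top"):
    im=camera(n)[:,:,::-1]; cv2.imwrite(f"pics/{n}5.png",im); hsv=cv2.cvtColor(im,cv2.COLOR_BGR2HSV)
    p=proj(n,(565.1-.165*27,90-.986*27,15)); q=proj(n,C.tolist()+[18]); print(n,"pad/block predicted px",p,q)
    x,y=p.astype(int); print(im[y,x])
    m=(np.abs(im.astype(int)-im[y,x].astype(int)).max(2)<45).astype(np.uint8)
    k,l,st,ce=cv2.connectedComponentsWithStats(m); i=l[y,x]; print(st[i],ce[i],onz(n,ce[i],15))
    for o in cv2.findContours(((hsv[...,1]>170)&(hsv[...,2]>90)&(hsv[...,0]>5)&(hsv[...,0]<22)).astype(np.uint8),0,1)[0] if n=="top" else []:
        (a,b),wh,_=cv2.minAreaRect(o)
        if 300<a<470 and 200<b<360 and min(wh)>8: print("orange",[onz(n,v,36)[:2].round() for v in cv2.boxPoints(cv2.minAreaRect(o))])
```

```text
6.0 [577.09813094 136.35461655 251.0061876 ] [ 1.79837467e+02 -3.47412739e-02  8.07370902e+01] 85.1822744369977
pinch [ 476.4  -234.06] yaw 64.5366549381284 ([-381.8, -39.8, 131.0], np.float64(0.2816))
side pad/block predicted px [300.15943276 230.46466791] [322.64636525 303.3777201 ]
[31 54 83]
[289 223  26  17 296] [301.35472973 231.21959459] [561.92323786  58.75119253  15.        ]
top pad/block predicted px [272.73565973 252.00735874] [401.66171258 286.96150372]
[ 70 103 130]
[260 237  30  30 692] [274.77456647 251.21820809] [562.41075763  58.96554135  15.        ]
orange [array([408., -95.]), array([ 411., -129.]), array([ 350., -134.]), array([ 347., -100.])]
orange [array([ 365., -194.]), array([ 416., -234.]), array([ 395., -262.]), array([ 344., -222.])]
orange [array([ 549., -281.]), array([ 600., -319.]), array([ 580., -346.]), array([ 528., -308.])]
```

The inlay centre is (561.9,58.8) from the side view and (562.4,59.0) from the top, so I'll use (562.2,58.9). The block's right end at about (475.6,-236) is clear of the orange look-alikes with partly opened fingers.

Request:
drive_tool(plan=[{"xyz": [-382,-40,125],"turn": 0.29},{"xyz": [-382,-40,125],"turn": 0.29},{"xyz": [-382,-40,125],"turn": 0.29},{"xyz": [-382,-40,125],"turn": 0.29},{"xyz": [-382,-40,125],"turn": 0.29},{"xyz": [-382,-40,125],"turn": 0.29},{"xyz": [-382,-40,125],"turn": 0.29},{"xyz": [-382,-40,125],"turn": 0.29}], gripper=80)

```text
time: 6.9
tcp_pos: [475.1, -231.7, 125.5]
ee_rot: [180.0, -0.0, 64.0]
ft_force: [0.8, 0.1, 0.3]
width: 58.5
grip_force: 0.0
```

Run:
```python
from h import *
s=state(); print(s['tcp_pos'],s['ee_rot'],s['width']); print(to((475.6,-236,90),64.2),to((475.6,-236,1),64.2))
```

```text
[ 475.06508758 -231.70012655  125.46788539] [ 1.79974958e+02 -1.43273047e-03  6.39936813e+01] 58.45752080028991
([-3.6, 2.4, 35.5], np.float64(-0.0036)) ([-3.6, 2.4, 124.5], np.float64(-0.0036))
```

Request:
drive_tool(plan=[{"xyz": [-3,2,45],"turn": 0},{"xyz": [-3,2,85],"turn": 0},{"xyz": [-3,2,110],"turn": 0},{"xyz": [-3,2,124],"turn": 0},{"xyz": [-3,2,124],"turn": 0},{"xyz": [-3,2,124],"turn": 0}])

```text
time: 7.5
tcp_pos: [476.4, -233.7, 2.3]
ee_rot: [180.0, -0.0, 64.0]
ft_force: [-0.4, -0.1, 0.7]
width: 58.5
grip_force: 0.0
```

Request:
drive_tool(plan=[{"xyz": [0,0,0],"turn": 0},{"xyz": [0,0,0],"turn": 0},{"xyz": [0,0,0],"turn": 0},{"xyz": [0,0,0],"turn": 0},{"xyz": [0,0,0],"turn": 0},{"xyz": [0,0,0],"turn": 0}], gripper=255, squeeze=20)

```text
time: 8.1
tcp_pos: [476.8, -234.0, 3.0]
ee_rot: [179.9, 0.0, 64.0]
ft_force: [0.3, 1.2, 7.8]
width: 35.4
grip_force: 21.8
```

Request:
drive_tool(plan=[{"xyz": [6,0,-10],"turn": 0},{"xyz": [16,0,-21],"turn": 0},{"xyz": [28,0,-29],"turn": 0},{"xyz": [42,0,-40],"turn": 0},{"xyz": [42,0,-70],"turn": 0},{"xyz": [42,0,-70],"turn": 0}])

```text
time: 8.7
tcp_pos: [496.6, -195.4, 75.5]
ee_rot: [179.7, 0.0, 64.1]
ft_force: [0.7, -0.7, -0.6]
width: 35.7
grip_force: 20.9
```

Run:
```python
from h import *
s=state(); print(s['tcp_pos'],s['width'])
x,y=proj("side",s['tcp_pos']).astype(int)
cv2.imwrite("pics/s6.png",cv2.convertScaleAbs(cv2.resize(camera("side")[y-70:y+70,x-80:x+80,::-1],None,fx=4,fy=4),alpha=1.8)); print(x,y)
```

```text
[ 496.63048825 -195.44085283   75.49349295] 35.72599477279266
322 275
```

View pics/s6.png

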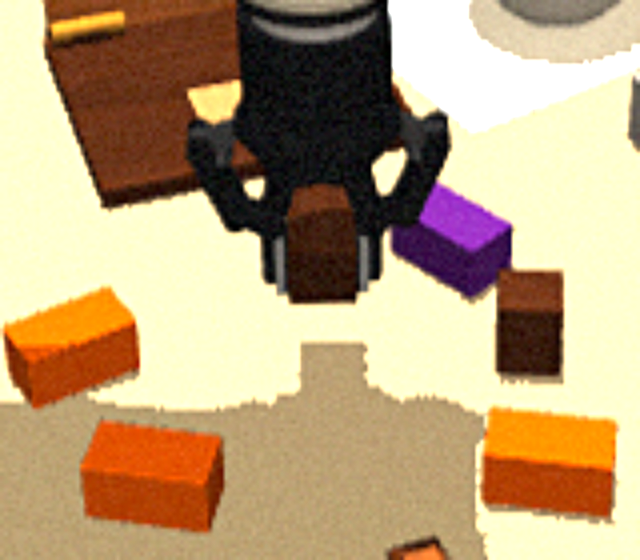

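The block at crop (322,245) is held and seems to have drooped at its far end, though not fully. I'll measure the tilt from its edges before going on.

Run:
```python
from h import *
im=camera("side"); s=state(); x,y=proj("side",s['tcp_pos']).astype(int); print(x,y)
print([(r,int(im[r,x-5:x+5].sum(1).mean())) for r in range(y-30,y+14)])
# predicted rows of block corners for droop phi: pinch P, u toward camera end
P=s['tcp_pos']+[0,0,24]; u=np.array([-.438,-.899,0]); k=np.array([0,0,1.])
for phi in (0,15,30,45,60,75,90):
    c,n=np.cos(np.radians(phi)),np.sin(np.radians(phi))
    f=lambda a,b: P+u*(a*c-b*-n*-1)+k*(a*n+b*c)
    # right end a=+11, left a=-55 ; lower b=-22, upper b=+14 ; rotate so left end sinks
    print(phi,[proj("side",f(a,b)).round(0).tolist() for a,b in ((11,-22),(11,14),(-55,14),(-55,-22))])
```

```text
322 276
[(246, 39), (247, 26), (248, 32), (249, 26), (250, 26), (251, 29), (252, 80), (253, 109), (254, 110), (255, 103), (256, 110), (257, 104), (258, 85), (259, 62), (260, 56), (261, 52), (262, 56), (263, 63), (264, 61), (265, 60), (266, 55), (267, 56), (268, 59), (269, 51), (270, 40), (271, 40), (272, 40), (273, 35), (274, 42), (275, 45), (276, 37), (277, 45), (278, 46), (279, 34), (280, 13), (281, 223), (282, 425), (283, 470), (284, 454), (285, 453), (286, 456), (287, 453), (288, 461), (289, 472)]
0 [[322.0, 279.0], [322.0, 266.0], [321.0, 247.0], [322.0, 260.0]]
15 [[322.0, 280.0], [322.0, 264.0], [322.0, 252.0], [322.0, 267.0]]
30 [[322.0, 279.0], [322.0, 262.0], [322.0, 258.0], [322.0, 274.0]]
45 [[322.0, 278.0], [322.0, 261.0], [322.0, 265.0], [322.0, 281.0]]
60 [[322.0, 276.0], [322.0, 260.0], [322.0, 271.0], [322.0, 287.0]]
75 [[322.0, 273.0], [322.0, 260.0], [322.0, 278.0], [322.0, 291.0]]
90 [[322.0, 271.0], [322.0, 260.0], [322.0, 284.0], [323.0, 295.0]]
```

The rows show top/front edges at 252, 269 and 280, so the block is still about level: the 20 N grip stops it pivoting. I'll go lower and ease the grip by counts near the contact width, so gravity swings its free end down.

Request:
drive_tool(plan=[{"xyz": [0,0,15],"turn": 0},{"xyz": [0,0,30],"turn": 0},{"xyz": [0,0,32],"turn": 0}], gripper=156)

```text
time: 9.1
tcp_pos: [493.4, -195.0, 38.1]
ee_rot: [-179.8, -0.0, 64.0]
ft_force: [1.1, -0.2, -0.6]
width: 35.7
grip_force: 20.8
```

Request:
drive_tool(plan=[{"xyz": [0,0,0],"turn": 0},{"xyz": [0,0,0],"turn": 0}], gripper=152)

```text
time: 9.3
tcp_pos: [494.7, -195.9, 40.3]
ee_rot: [180.0, 0.0, 64.0]
ft_force: [0.8, 0.3, -0.9]
width: 35.8
grip_force: 20.8
```

Request:
drive_tool(plan=[{"xyz": [0,0,0],"turn": 0},{"xyz": [0,0,0],"turn": 0}], gripper=149)

```text
time: 9.5
tcp_pos: [494.8, -196.0, 40.4]
ee_rot: [180.0, 0.0, 64.0]
ft_force: [-0.7, -0.6, -1.2]
width: 35.8
grip_force: 20.8
```

Request:
drive_tool(plan=[{"xyz": [0,0,0],"turn": 0},{"xyz": [0,0,0],"turn": 0}], gripper=148)

```text
time: 9.7
tcp_pos: [494.6, -196.0, 40.1]
ee_rot: [180.0, 0.0, 64.0]
ft_force: [-0.5, -0.6, -1.9]
width: 35.7
grip_force: 10.4
```

Request:
drive_tool(plan=[{"xyz": [0,0,0],"turn": 0},{"xyz": [0,0,0],"turn": 0}], gripper=147.6)

```text
time: 9.9
tcp_pos: [494.6, -195.9, 40.0]
ee_rot: [180.0, -0.0, 64.0]
ft_force: [-0.1, -0.1, -0.4]
width: 36.0
grip_force: 3.7
```

```bash
cat >> h.py <<'E'
def prof():
    im=camera("side"); s=state(); x,y=proj("side",s['tcp_pos']).astype(int)
    print(s['time'],s['grip_force'],s['width'],"tcp row",y,[(r,int(im[r,x-5:x+5].sum(1).mean())) for r in range(y-28,y+26)])
E
python3 -c "
from h import *
prof()"
```

```text
9.95 3.708047568798065 35.87349666025385 tcp row 288 [(260, 30), (261, 30), (262, 31), (263, 27), (264, 26), (265, 55), (266, 96), (267, 112), (268, 104), (269, 105), (270, 109), (271, 86), (272, 56), (273, 58), (274, 60), (275, 57), (276, 57), (277, 59), (278, 58), (279, 61), (280, 56), (281, 57), (282, 49), (283, 45), (284, 40), (285, 48), (286, 42), (287, 49), (288, 39), (289, 46), (290, 40), (291, 47), (292, 44), (293, 39), (294, 222), (295, 278), (296, 265), (297, 256), (298, 261), (299, 265), (300, 266), (301, 265), (302, 266), (303, 262), (304, 264), (305, 263), (306, 266), (307, 262), (308, 258), (309, 263), (310, 260), (311, 260), (312, 264), (313, 260)]
```

Request:
drive_tool(plan=[{"xyz": [0,0,0],"turn": 0},{"xyz": [0,0,0],"turn": 0}], gripper=147.5)

```text
time: 10.15
tcp_pos: [494.6, -195.9, 40.0]
ee_rot: [180.0, 0.0, 64.0]
ft_force: [-0.1, -0.2, -0.1]
width: 36.1
grip_force: 0.0
```

Request:
drive_tool(plan=[{"xyz": [0,0,0],"turn": 0},{"xyz": [0,0,0],"turn": 0},{"xyz": [0,0,0],"turn": 0}], gripper=147.4)

```text
time: 10.45
tcp_pos: [494.6, -195.9, 40.0]
ee_rot: [180.0, 0.0, 64.0]
ft_force: [-0.2, 0.3, -0.1]
width: 35.6
grip_force: 0.0
```

```bash
python3 -c "
from h import *
prof()"
```

```text
10.5 0.0 36.4478802845943 tcp row 288 [(260, 27), (261, 35), (262, 26), (263, 26), (264, 6), (265, 173), (266, 430), (267, 478), (268, 463), (269, 461), (270, 459), (271, 453), (272, 462), (273, 458), (274, 460), (275, 457), (276, 461), (277, 478), (278, 405), (279, 204), (280, 75), (281, 102), (282, 104), (283, 105), (284, 110), (285, 90), (286, 68), (287, 58), (288, 59), (289, 56), (290, 63), (291, 54), (292, 55), (293, 63), (294, 60), (295, 59), (296, 57), (297, 55), (298, 57), (299, 53), (300, 47), (301, 42), (302, 46), (303, 44), (304, 43), (305, 45), (306, 48), (307, 39), (308, 36), (309, 24), (310, 99), (311, 239), (312, 270), (313, 264)]
```

The block slid out level onto the desk, still lying with rows 280–309. I'll regrip with only a small pad overlap at its far upper corner. That gives less torsional friction and a longer lever. First I'll check where it lies.

Run:
```python
from h import *
s=state(); print(s['time'],s['tcp_pos'])
e1=onz("side",(322,309.7),0); e2=onz("side",(322,279.7),36); print("right end bottom",e1,"left end top",e2, "len",np.linalg.norm((e1-e2)[:2]))
u=np.array([-.438,-.899]); print("along u from tcp:",(e1[:2]-s['tcp_pos'][:2])@u,(e2[:2]-s['tcp_pos'][:2])@u)
im=camera("side"); r=im[302].astype(int).sum(1); print("row302",[(c,r[c]) for c in range(300,346,1) if 1])
```

```text
10.5 [ 494.59323876 -195.92290799   39.9502574 ]
right end bottom [ 4.83240856e+02 -2.15600764e+02  1.13686838e-13] left end top [ 510.08399104 -163.95762403   36.        ] len 58.20281592310598
along u from tcp: 22.662736001170394 -35.52173978023794
row302 [(300, np.int64(462)), (301, np.int64(463)), (302, np.int64(463)), (303, np.int64(469)), (304, np.int64(479)), (305, np.int64(485)), (306, np.int64(473)), (307, np.int64(463)), (308, np.int64(464)), (309, np.int64(341)), (310, np.int64(347)), (311, np.int64(230)), (312, np.int64(250)), (313, np.int64(380)), (314, np.int64(93)), (315, np.int64(8)), (316, np.int64(36)), (317, np.int64(24)), (318, np.int64(34)), (319, np.int64(59)), (320, np.int64(23)), (321, np.int64(33)), (322, np.int64(31)), (323, np.int64(49)), (324, np.int64(57)), (325, np.int64(18)), (326, np.int64(40)), (327, np.int64(54)), (328, np.int64(58)), (329, np.int64(59)), (330, np.int64(53)), (331, np.int64(270)), (332, np.int64(262)), (333, np.int64(269)), (334, np.int64(246)), (335, np.int64(246)), (336, np.int64(257)), (337, np.int64(227)), (338, np.int64(332)), (339, np.int64(466)), (340, np.int64(482)), (341, np.int64(488)), (342, np.int64(489)), (343, np.int64(347)), (344, np.int64(490)), (345, np.int64(353))]
```

Request:
drive_tool(plan=[{"xyz": [0,0,-8],"turn": 0},{"xyz": [0,0,-8],"turn": 0},{"xyz": [-13,0,-8],"turn": 0},{"xyz": [-26,0,0],"turn": 0},{"xyz": [-26,0,13],"turn": 0},{"xyz": [-26,0,19],"turn": 0},{"xyz": [-26,0,19],"turn": 0}], gripper=105)

```text
time: 11.25
tcp_pos: [482.3, -219.5, 19.9]
ee_rot: [-179.9, -0.0, 63.9]
ft_force: [0.1, 0.0, 0.7]
width: 50.1
grip_force: 0.0
```

Request:
drive_tool(plan=[{"xyz": [0,0,0],"turn": 0},{"xyz": [0,0,0],"turn": 0},{"xyz": [0,0,0],"turn": 0},{"xyz": [0,0,0],"turn": 0},{"xyz": [0,0,0],"turn": 0}], gripper=160, squeeze=20)

```text
time: 11.75
tcp_pos: [483.3, -219.3, 21.1]
ee_rot: [180.0, 0.0, 64.0]
ft_force: [0.6, 0.2, 0.6]
width: 35.0
grip_force: 21.2
```

```bash
python3 -c "
from h import *
prof()
im=camera('top'); cv2.imwrite('pics/t7.png',cv2.resize(im[230:330,340:460,::-1],None,fx=5,fy=5)) 
x,y=proj('side',state()['tcp_pos']).astype(int)
cv2.imwrite('pics/s7.png',cv2.convertScaleAbs(np.hstack([cv2.resize(camera('side')[y-50:y+40,x-50:x+50,::-1],(400,400)),cv2.resize(im[245:325,360:440,::-1],(400,400))]),alpha=1.8))"
```

```text
11.8 21.2894269824028 35.1612181205632 tcp row 303 [(275, 37), (276, 28), (277, 33), (278, 35), (279, 23), (280, 48), (281, 98), (282, 113), (283, 109), (284, 112), (285, 113), (286, 109), (287, 113), (288, 112), (289, 105), (290, 107), (291, 119), (292, 101), (293, 74), (294, 64), (295, 55), (296, 62), (297, 58), (298, 65), (299, 45), (300, 50), (301, 43), (302, 50), (303, 40), (304, 39), (305, 39), (306, 44), (307, 43), (308, 44), (309, 29), (310, 116), (311, 248), (312, 283), (313, 268), (314, 265), (315, 267), (316, 270), (317, 269), (318, 267), (319, 268), (320, 271), (321, 268), (322, 269), (323, 266), (324, 271), (325, 268), (326, 273), (327, 271), (328, 274)]
```

View pics/s7.png

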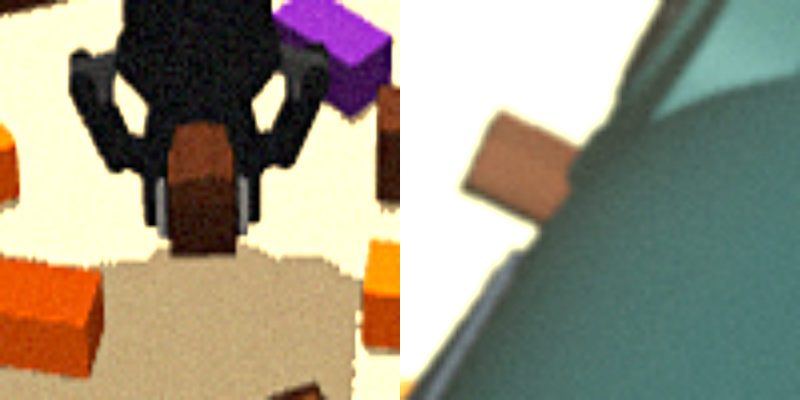

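The gripper pinches the block's near upper end at left-panel (205,200). The rest of the block sticks out clear of the gripper at right-panel (525,165). Now I'll lift and check for droop.

Request:
drive_tool(plan=[{"xyz": [4,0,-15],"turn": 0},{"xyz": [10,0,-35],"turn": 0},{"xyz": [18,0,-48],"turn": 0},{"xyz": [18,0,-48],"turn": 0},{"xyz": [18,0,-48],"turn": 0}])

```text
time: 12.4
tcp_pos: [491.0, -203.1, 68.6]
ee_rot: [-180.0, 0.0, 64.0]
ft_force: [0.2, 0.0, -0.4]
width: 35.1
grip_force: 21.1
```

```bash
python3 -c "
from h import *
prof()"
```

```text
12.45 21.125134527683258 35.171501852252554 tcp row 281 [(253, 28), (254, 32), (255, 14), (256, 100), (257, 124), (258, 103), (259, 103), (260, 108), (261, 106), (262, 106), (263, 101), (264, 109), (265, 107), (266, 103), (267, 107), (268, 109), (269, 113), (270, 83), (271, 58), (272, 55), (273, 56), (274, 55), (275, 67), (276, 52), (277, 46), (278, 49), (279, 42), (280, 41), (281, 45), (282, 38), (283, 43), (284, 48), (285, 42), (286, 34), (287, 35), (288, 118), (289, 245), (290, 270), (291, 260), (292, 259), (293, 265), (294, 256), (295, 259), (296, 258), (297, 263), (298, 255), (299, 260), (300, 258), (301, 262), (302, 262), (303, 261), (304, 262), (305, 262), (306, 262)]
```

Request:
drive_tool(plan=[{"xyz": [0,0,0],"turn": 0},{"xyz": [0,0,0],"turn": 0}], gripper=150)

```text
time: 12.65
tcp_pos: [490.7, -203.1, 68.3]
ee_rot: [-179.9, -0.0, 64.0]
ft_force: [-0.2, -0.4, -0.3]
width: 35.5
grip_force: 21.1
```

Request:
drive_tool(plan=[{"xyz": [0,0,0],"turn": 0},{"xyz": [0,0,0],"turn": 0}], gripper=149.4)

```text
time: 12.85
tcp_pos: [491.0, -203.2, 68.7]
ee_rot: [-180.0, 0.0, 64.0]
ft_force: [-0.7, -0.3, -0.4]
width: 35.4
grip_force: 16.8
```

Request:
drive_tool(plan=[{"xyz": [0,0,0],"turn": 0},{"xyz": [0,0,0],"turn": 0}], gripper=148.9)

```text
time: 13.05
tcp_pos: [491.1, -203.1, 68.9]
ee_rot: [180.0, 0.0, 64.0]
ft_force: [0.4, 0.8, -0.4]
width: 35.5
grip_force: 12.4
```

Request:
drive_tool(plan=[{"xyz": [0,0,0],"turn": 0},{"xyz": [0,0,0],"turn": 0}], gripper=148.75)

```text
time: 13.25
tcp_pos: [491.1, -203.1, 69.0]
ee_rot: [180.0, -0.0, 64.0]
ft_force: [-0.2, -0.7, -0.5]
width: 35.8
grip_force: 11.1
```

```bash
python3 -c "
from h import *
prof()"
```

```text
13.3 11.054815202951431 35.853116771222865 tcp row 280 [(252, 34), (253, 26), (254, 35), (255, 20), (256, 84), (257, 107), (258, 103), (259, 106), (260, 102), (261, 103), (262, 101), (263, 108), (264, 105), (265, 108), (266, 110), (267, 105), (268, 108), (269, 113), (270, 89), (271, 60), (272, 63), (273, 59), (274, 60), (275, 58), (276, 51), (277, 40), (278, 44), (279, 46), (280, 40), (281, 45), (282, 43), (283, 40), (284, 43), (285, 45), (286, 42), (287, 25), (288, 165), (289, 254), (290, 270), (291, 259), (292, 256), (293, 260), (294, 261), (295, 262), (296, 259), (297, 263), (298, 258), (299, 261), (300, 262), (301, 262), (302, 260), (303, 257), (304, 266), (305, 261)]
```

Request:
drive_tool(plan=[{"xyz": [0,0,0],"turn": 0},{"xyz": [0,0,0],"turn": 0}], gripper=148.3)

```text
time: 13.5
tcp_pos: [491.1, -203.1, 69.0]
ee_rot: [180.0, 0.0, 64.0]
ft_force: [-0.3, 0.5, -1.3]
width: 35.7
grip_force: 7.0
```

Request:
drive_tool(plan=[{"xyz": [0,0,0],"turn": 0},{"xyz": [0,0,0],"turn": 0}], gripper=148.05)

```text
time: 13.7
tcp_pos: [491.0, -203.1, 68.9]
ee_rot: [-180.0, -0.0, 64.0]
ft_force: [0.9, 1.0, -0.7]
width: 35.9
grip_force: 4.8
```

```bash
python3 -c "
from h import *
prof()"
```

```text
13.75 4.811956509947777 36.02017732308393 tcp row 280 [(252, 28), (253, 24), (254, 33), (255, 17), (256, 81), (257, 122), (258, 101), (259, 101), (260, 107), (261, 108), (262, 104), (263, 101), (264, 106), (265, 112), (266, 103), (267, 103), (268, 104), (269, 116), (270, 86), (271, 63), (272, 53), (273, 58), (274, 60), (275, 56), (276, 51), (277, 48), (278, 46), (279, 43), (280, 43), (281, 36), (282, 47), (283, 46), (284, 40), (285, 45), (286, 44), (287, 21), (288, 171), (289, 259), (290, 266), (291, 257), (292, 260), (293, 265), (294, 256), (295, 259), (296, 256), (297, 262), (298, 258), (299, 260), (300, 259), (301, 263), (302, 258), (303, 259), (304, 262), (305, 259)]
```

Request:
drive_tool(plan=[{"xyz": [0,0,0],"turn": 0},{"xyz": [0,0,0],"turn": 0}], gripper=147.9)

```text
time: 13.95
tcp_pos: [491.1, -203.1, 68.9]
ee_rot: [-180.0, -0.0, 64.0]
ft_force: [0.8, 0.2, -1.1]
width: 35.8
grip_force: 3.5
```

Request:
drive_tool(plan=[{"xyz": [0,0,0],"turn": 0},{"xyz": [0,0,0],"turn": 0}], gripper=147.8)

```text
time: 14.15
tcp_pos: [491.1, -203.1, 68.9]
ee_rot: [180.0, -0.0, 64.0]
ft_force: [0.1, 0.3, -0.6]
width: 36.1
grip_force: 2.5
```

```bash
sed -i 's/range(y-28,y+26)/range(y-28,y+26,2)/' h.py; python3 -c "
from h import *
prof()"
```

```text
14.2 2.514972724020481 36.14660951483676 tcp row 280 [(252, 32), (254, 40), (256, 102), (258, 484), (260, 482), (262, 200), (264, 93), (266, 96), (268, 100), (270, 95), (272, 60), (274, 59), (276, 47), (278, 52), (280, 46), (282, 51), (284, 49), (286, 49), (288, 31), (290, 232), (292, 261), (294, 260), (296, 262), (298, 258), (300, 258), (302, 264), (304, 263)]
```

It's pivoting: the far top edge went from row 256 to 262. I'll let it swing on.

Request:
drive_tool(plan=[{"xyz": [0,0,0],"turn": 0},{"xyz": [0,0,0],"turn": 0},{"xyz": [0,0,0],"turn": 0},{"xyz": [0,0,0],"turn": 0}])

```text
time: 14.6
tcp_pos: [491.1, -203.1, 68.9]
ee_rot: [-180.0, -0.0, 64.0]
ft_force: [-0.1, 0.5, -0.0]
width: 35.5
grip_force: 2.5
```

```bash
python3 -c "
from h import *
prof()"
```

```text
14.65 2.495635226368904 36.21945655384727 tcp row 280 [(252, 27), (254, 24), (256, 103), (258, 483), (260, 455), (262, 456), (264, 456), (266, 454), (268, 456), (270, 384), (272, 59), (274, 53), (276, 59), (278, 62), (280, 51), (282, 63), (284, 60), (286, 60), (288, 60), (290, 44), (292, 273), (294, 259), (296, 263), (298, 257), (300, 257), (302, 261), (304, 260)]
```

Request:
drive_tool(plan=[{"xyz": [0,0,0],"turn": 0},{"xyz": [0,0,0],"turn": 0},{"xyz": [0,0,0],"turn": 0},{"xyz": [0,0,0],"turn": 0}])

```text
time: 15.05
tcp_pos: [491.1, -203.1, 68.9]
ee_rot: [-180.0, 0.0, 64.0]
ft_force: [-0.1, 0.1, -0.3]
width: 35.8
grip_force: 2.5
```

```bash
python3 -c "
from h import *
prof()
im=camera('side'); x,y=proj('side',state()['tcp_pos']).astype(int); r=im[y+2].astype(int).sum(1); print([(c,r[c]) for c in range(x-20,x+20)])"
```

```text
15.1 2.49567948281765 35.911068223006026 tcp row 280 [(252, 27), (254, 17), (256, 110), (258, 482), (260, 458), (262, 453), (264, 461), (266, 457), (268, 457), (270, 382), (272, 57), (274, 59), (276, 57), (278, 52), (280, 60), (282, 57), (284, 56), (286, 62), (288, 63), (290, 46), (292, 277), (294, 259), (296, 260), (298, 260), (300, 263), (302, 262), (304, 262)]
[(301, np.int64(463)), (302, np.int64(464)), (303, np.int64(451)), (304, np.int64(457)), (305, np.int64(448)), (306, np.int64(469)), (307, np.int64(480)), (308, np.int64(430)), (309, np.int64(503)), (310, np.int64(294)), (311, np.int64(179)), (312, np.int64(133)), (313, np.int64(8)), (314, np.int64(58)), (315, np.int64(60)), (316, np.int64(58)), (317, np.int64(61)), (318, np.int64(46)), (319, np.int64(61)), (320, np.int64(64)), (321, np.int64(43)), (322, np.int64(50)), (323, np.int64(75)), (324, np.int64(72)), (325, np.int64(75)), (326, np.int64(73)), (327, np.int64(49)), (328, np.int64(62)), (329, np.int64(67)), (330, np.int64(4)), (331, np.int64(103)), (332, np.int64(144)), (333, np.int64(184)), (334, np.int64(479)), (335, np.int64(472)), (336, np.int64(477)), (337, np.int64(463)), (338, np.int64(451)), (339, np.int64(454)), (340, np.int64(467))]
```

Run:
```python
from h import *
s=state(); u=np.array([-.438,-.899,0]); k=np.array([0,0,1.])
for h in (10,18):
  P=s['tcp_pos']+[0,0,h]
  for phi in (0,20,30,40,50,60,70,80):
    c,n=np.cos(np.radians(phi)),np.sin(np.radians(phi))
    f=lambda a,b: P+u*(a*c-b*n)+k*(a*n+b*c)
    print(h,phi,[int(round(proj("side",f(a,b))[1])) for a,b in ((4,-29),(4,7),(-62,7),(-62,-29))],"lowest z",round(min(f(a,b)[2] for a,b in ((4,-29),(-62,-29))),1))
im=camera("top"); t=proj("top",s['tcp_pos']); print("top tcp px",t)
h=cv2.cvtColor(im[:,:,::-1].copy(),cv2.COLOR_BGR2HSV)
m=((h[...,0]<15)&(h[...,2]<110)&(h[...,1]>90)).astype(np.uint8); m[:, :370]=0; m[:250]=0; m[315:]=0; m[:,450:]=0
ys,xs=np.nonzero(m); print(len(xs), xs.min() if len(xs) else 0, ys.min() if len(ys) else 0, xs.max() if len(xs) else 0, ys.max() if len(ys) else 0)
```

```text
10 0 [289, 276, 257, 270] lowest z 50.0
10 20 [291, 275, 265, 280] lowest z 30.5
10 30 [291, 274, 270, 285] lowest z 22.8
10 40 [291, 274, 274, 291] lowest z 16.9
10 50 [291, 274, 279, 295] lowest z 12.8
10 60 [290, 273, 284, 300] lowest z 10.8
10 70 [288, 273, 289, 303] lowest z 10.8
10 80 [287, 273, 293, 306] lowest z 12.9
18 0 [286, 273, 254, 267] lowest z 58.0
18 20 [288, 272, 262, 277] lowest z 38.5
18 30 [288, 271, 267, 283] lowest z 30.8
18 40 [288, 271, 272, 288] lowest z 24.9
18 50 [288, 271, 276, 293] lowest z 20.8
18 60 [287, 270, 281, 297] lowest z 18.8
18 70 [285, 270, 286, 301] lowest z 18.8
18 80 [284, 271, 290, 304] lowest z 20.9
top tcp px [399.53501469 281.68071474]
195 370 265 387 282
```

About 40° of droop so far. I'll ease the grip slightly more.

Request:
drive_tool(plan=[{"xyz": [0,0,0],"turn": 0},{"xyz": [0,0,0],"turn": 0},{"xyz": [0,0,0],"turn": 0}], gripper=147.73)

```text
time: 15.5
tcp_pos: [491.1, -203.1, 68.9]
ee_rot: [-180.0, -0.0, 64.0]
ft_force: [0.0, -0.1, -1.5]
width: 35.8
grip_force: 1.9
```

Request:
drive_tool(plan=[{"xyz": [0,0,0],"turn": 0},{"xyz": [0,0,0],"turn": 0},{"xyz": [0,0,0],"turn": 0}], gripper=147.68)

```text
time: 15.8
tcp_pos: [491.1, -203.1, 69.0]
ee_rot: [180.0, 0.0, 64.0]
ft_force: [-0.0, -0.8, -0.2]
width: 36.0
grip_force: 1.4
```

```bash
python3 -c "
from h import *
prof()"
```

```text
15.85 1.4230352640151978 35.784007711301626 tcp row 280 [(252, 30), (254, 28), (256, 100), (258, 479), (260, 456), (262, 449), (264, 454), (266, 457), (268, 454), (270, 457), (272, 466), (274, 291), (276, 54), (278, 65), (280, 65), (282, 62), (284, 58), (286, 58), (288, 68), (290, 52), (292, 29), (294, 32), (296, 12), (298, 244), (300, 264), (302, 257), (304, 262)]
```

About 53° now, with the lowest corner around 10 mm up. I'll firm the grip a little, touch the corner to the desk, and swing over it so desk friction turns the block upright.

Request:
drive_tool(plan=[{"xyz": [0,0,0],"turn": 0},{"xyz": [0,0,4],"turn": 0},{"xyz": [0,0,8],"turn": 0},{"xyz": [0,0,12],"turn": 0},{"xyz": [0,0,12],"turn": 0}], gripper=148.2)

```text
time: 16.35
tcp_pos: [491.1, -203.3, 56.6]
ee_rot: [180.0, 0.0, 64.0]
ft_force: [0.3, -1.6, 1.6]
width: 36.0
grip_force: 5.5
```

```bash
python3 -c "
from h import *
prof(); s=state(); print(s['tcp_pos'],s['ft_force'])"
```

```text
16.4 5.387160703539848 35.64757870592251 tcp row 285 [(257, 27), (259, 34), (261, 160), (263, 479), (265, 459), (267, 456), (269, 457), (271, 455), (273, 458), (275, 462), (277, 352), (279, 47), (281, 66), (283, 53), (285, 61), (287, 59), (289, 64), (291, 63), (293, 70), (295, 25), (297, 31), (299, 4), (301, 279), (303, 263), (305, 261), (307, 263), (309, 262)]
[ 491.11552073 -203.23046582   56.68808314] [ 1.23344515 -0.59087302  0.69698062]
```

Request:
drive_tool(plan=[{"xyz": [5,0,0],"turn": 0},{"xyz": [10,0,0],"turn": 0},{"xyz": [16,0,0],"turn": 0},{"xyz": [22,0,0.5],"turn": 0},{"xyz": [28,0,1.5],"turn": 0},{"xyz": [34,0,3],"turn": 0},{"xyz": [40,0,5],"turn": 0},{"xyz": [40,0,5],"turn": 0}])

```text
time: 17.2
tcp_pos: [508.9, -166.3, 51.6]
ee_rot: [-180.0, -0.0, 64.0]
ft_force: [-0.8, -0.4, -0.1]
width: 35.5
grip_force: 6.2
```

```bash
python3 -c "
from h import *
prof(); s=state(); print(s['tcp_pos'],s['ft_force'])"
```

```text
17.25 6.149880364537239 35.40979996704396 tcp row 275 [(247, 36), (249, 31), (251, 180), (253, 465), (255, 453), (257, 448), (259, 448), (261, 448), (263, 446), (265, 462), (267, 216), (269, 51), (271, 49), (273, 56), (275, 56), (277, 65), (279, 39), (281, 42), (283, 43), (285, 41), (287, 41), (289, 42), (291, 43), (293, 42), (295, 48), (297, 38), (299, 165)]
[ 508.63530587 -166.6786423    51.66557027] [ 0.45969905  0.39601912 -1.02093447]
```

The rows now show a 10-row top and a 20-row front, so the block is about 85° up. I'll press it gently flat and look at the force.

Request:
drive_tool(plan=[{"xyz": [1,0,2],"turn": 0},{"xyz": [2,0,4],"turn": 0},{"xyz": [2,0,5],"turn": 0},{"xyz": [2,0,5],"turn": 0}])

```text
time: 17.65
tcp_pos: [509.5, -165.2, 47.1]
ee_rot: [180.0, -0.0, 64.0]
ft_force: [-0.4, 3.7, 5.4]
width: 35.9
grip_force: 7.7
```

```bash
python3 -c "
from h import *
prof(); s=state(); print(s['tcp_pos'],s['ft_force'])
x,y=proj('side',s['tcp_pos']).astype(int)
cv2.imwrite('pics/s8.png',cv2.convertScaleAbs(cv2.resize(camera('side')[y-50:y+50,x-60:x+60,::-1],None,fx=5,fy=5),alpha=1.8))"
```

```text
17.7 7.72036537528038 35.66705329372728 tcp row 276 [(248, 27), (250, 29), (252, 48), (254, 464), (256, 448), (258, 444), (260, 450), (262, 447), (264, 453), (266, 349), (268, 30), (270, 58), (272, 56), (274, 59), (276, 62), (278, 44), (280, 44), (282, 32), (284, 39), (286, 39), (288, 43), (290, 47), (292, 44), (294, 47), (296, 44), (298, 24), (300, 240)]
[ 509.49183946 -165.222265     47.07976541] [-0.16820257  2.63813166  6.38622752]
```

View pics/s8.png

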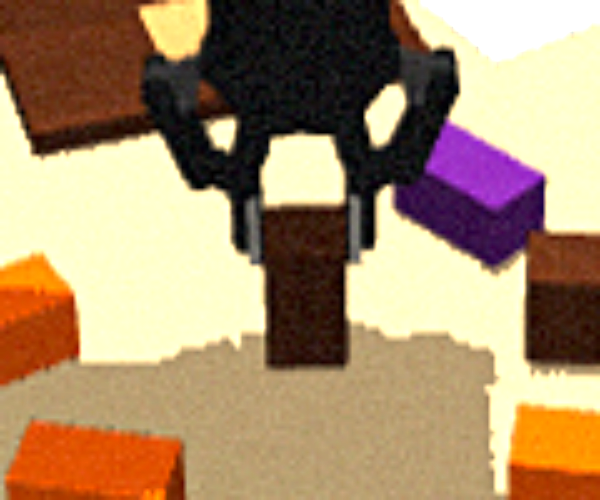

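The block stands upright on the desk at crop (305,290), pinched at its top, with the look-alikes undisturbed. I'll release and measure it for a proper grip.

Request:
drive_tool(plan=[{"xyz": [0,0,0],"turn": 0},{"xyz": [0,0,0],"turn": 0},{"xyz": [0,0,0],"turn": 0},{"xyz": [0,0,-30],"turn": 0},{"xyz": [0,0,-60],"turn": 0},{"xyz": [0,0,-60],"turn": 0}], gripper=105)

```text
time: 18.35
tcp_pos: [511.0, -166.2, 110.1]
ee_rot: [179.7, 0.0, 64.0]
ft_force: [0.9, 0.1, 0.0]
width: 50.0
grip_force: 0.0
```

Run:
```python
from h import *
prof(); s=state(); im=camera("side"); u=np.array([-.438,-.899])
x,y=proj("side",(s['tcp_pos'][0],s['tcp_pos'][1],0)).astype(int)
g=im.astype(int).sum(2); m=(im[:,:,::-1].max(2)<85).astype(np.uint8)
k,l,st,ce=cv2.connectedComponentsWithStats(m); r=285;c=320
print("dark comp",st[l[288,320]],ce[l[288,320]])
for r in (275,285,292): print(r,[c for c in range(295,350) if g[r,c]<150])
print([ (r,g[r,316:326].mean().round()) for r in range(258,304,1)])
```

```text
18.4 0.0 50.10358931258735 tcp row 254 [(226, 18), (228, 79), (230, 102), (232, 97), (234, 104), (236, 100), (238, 100), (240, 109), (242, 67), (244, 36), (246, 183), (248, 445), (250, 441), (252, 439), (254, 439), (256, 439), (258, 441), (260, 443), (262, 439), (264, 444), (266, 350), (268, 42), (270, 52), (272, 54), (274, 55), (276, 55), (278, 38)]
dark comp [314 267  17  33 537] [321.6424581  283.18435754]
275 [314, 315, 316, 317, 318, 319, 320, 321, 322, 323, 324, 325, 326, 327, 328, 329]
285 [314, 315, 316, 317, 318, 319, 320, 321, 322, 323, 324, 325, 326, 327, 328, 329]
292 [314, 315, 316, 317, 318, 319, 320, 321, 322, 323, 324, 325, 326, 327, 328, 329, 330]
[(258, np.float64(438.0)), (259, np.float64(438.0)), (260, np.float64(441.0)), (261, np.float64(441.0)), (262, np.float64(441.0)), (263, np.float64(438.0)), (264, np.float64(448.0)), (265, np.float64(464.0)), (266, np.float64(344.0)), (267, np.float64(138.0)), (268, np.float64(37.0)), (269, np.float64(53.0)), (270, np.float64(48.0)), (271, np.float64(50.0)), (272, np.float64(56.0)), (273, np.float64(54.0)), (274, np.float64(53.0)), (275, np.float64(53.0)), (276, np.float64(63.0)), (277, np.float64(47.0)), (278, np.float64(33.0)), (279, np.float64(45.0)), (280, np.float64(44.0)), (281, np.float64(43.0)), (282, np.float64(41.0)), (283, np.float64(43.0)), (284, np.float64(42.0)), (285, np.float64(37.0)), (286, np.float64(43.0)), (287, np.float64(44.0)), (288, np.float64(44.0)), (289, np.float64(48.0)), (290, np.float64(46.0)), (291, np.float64(43.0)), (292, np.float64(33.0)), (293, np.float64(50.0)), (294, np.float64(43.0)), (295, np.float64(43.0)), (296, np.float64(35.0)), (297, np.float64(43.0)), (298, np.float64(28.0)), (299, np.float64(123.0)), (300, np.float64(236.0)), (301, np.float64(262.0)), (302, np.float64(250.0)), (303, np.float64(255.0))]
```

Run:
```python
from h import *
s=state(); u=np.array([-.438,-.899]); T=s['tcp_pos']
for nm,p,z,off in (("top centre",(321.8,272.2),66,0),("front bottom",(322.3,299.2),0,-18),("front top",(321.8,277.7),66,-18),("back top",(321.8,266.7),66,18)):
    w=onz("side",p,z)[:2]+u*off; print(nm,w.round(1),"along u",((w-T[:2])@u).round(1))
```

```text
top centre [ 505.4 -173.5] along u 9.0
front bottom [ 507.  -169.5] along u 4.7
front top [ 504.9 -174. ] along u 9.7
back top [ 506.2 -172.5] along u 7.8
```

Request:
drive_tool(plan=[{"xyz": [-8,0,20],"turn": 0},{"xyz": [-8,0,50],"turn": 0},{"xyz": [-8,0,75],"turn": 0},{"xyz": [-8,0,90],"turn": 0},{"xyz": [-8,0,92],"turn": 0},{"xyz": [-8,0,92],"turn": 0}], gripper=88)

```text
time: 19.05
tcp_pos: [505.5, -172.3, 14.4]
ee_rot: [-179.9, -0.0, 64.0]
ft_force: [0.1, 0.9, 0.2]
width: 56.0
grip_force: 0.0
```

Request:
drive_tool(plan=[{"xyz": [0,0,0],"turn": 0},{"xyz": [0,0,0],"turn": 0},{"xyz": [0,0,0],"turn": 0},{"xyz": [0,0,0],"turn": 0},{"xyz": [0,0,0],"turn": 0},{"xyz": [0,0,0],"turn": 0}], gripper=255, squeeze=25)

```text
time: 19.65
tcp_pos: [506.4, -172.8, 15.7]
ee_rot: [179.9, 0.0, 64.0]
ft_force: [0.3, -0.4, 6.9]
width: 35.8
grip_force: 26.8
```

Run:
```python
from h import *
prof(); s=state(); print(s['tcp_pos'],s['ee_rot'][2]); print(to((562.2,58.9,110),80.5))
```

```text
19.7 26.77711844444275 35.53167307803309 tcp row 289 [(261, 34), (263, 35), (265, 29), (267, 51), (269, 49), (271, 57), (273, 50), (275, 63), (277, 50), (279, 34), (281, 36), (283, 47), (285, 38), (287, 46), (289, 50), (291, 48), (293, 37), (295, 46), (297, 42), (299, 127), (301, 266), (303, 257), (305, 260), (307, 262), (309, 258), (311, 261), (313, 259)]
[ 506.43082421 -172.78232086   15.62576332] 63.98979074376583
([232.7, -51.5, -94.4], np.float64(-0.2882))
```

Request:
drive_tool(plan=[{"xyz": [0,0,-15],"turn": 0},{"xyz": [0,0,-45],"turn": 0},{"xyz": [20,-4,-80],"turn": -0.03},{"xyz": [60,-13,-94],"turn": -0.1},{"xyz": [105,-23,-94],"turn": -0.17},{"xyz": [150,-33,-94],"turn": -0.24},{"xyz": [195,-43,-94],"turn": -0.288},{"xyz": [225,-50,-94],"turn": -0.288}])

```text
time: 20.5
tcp_pos: [560.0, 54.3, 109.2]
ee_rot: [180.0, -0.0, 80.7]
ft_force: [-0.0, 0.4, -0.1]
width: 35.4
grip_force: 25.9
```

Request:
drive_tool(plan=[{"xyz": [7,0,0],"turn": 0},{"xyz": [7,0,0],"turn": 0},{"xyz": [7,0,0],"turn": 0}])

```text
time: 20.8
tcp_pos: [560.7, 57.8, 109.0]
ee_rot: [-180.0, 0.0, 80.5]
ft_force: [-0.2, -0.8, -1.1]
width: 35.6
grip_force: 25.9
```

Run:
```python
from h import *
s=state(); print(s['tcp_pos'],s['ee_rot'][2],s['width']); print(to((562.2,58.9,110),80.5))
im=camera("side"); g=im.astype(int).sum(2); T=s['tcp_pos']
x,y=proj("side",(T[0],T[1],T[2]-15)).astype(int); print("expected bottom centre px",x,y)
print([(r,int(g[r,x-4:x+5].mean())) for r in range(y-35,y+25)])
r=y-8; print([(c,int(g[r,c])) for c in range(x-22,x+22)])
```

```text
[560.73245956  57.79109857 109.01150631] 80.46768356884883 35.577147766158085
([1.3, 1.3, -1.0], np.float64(-0.0006))
expected bottom centre px 299 205
[(170, 33), (171, 20), (172, 20), (173, 29), (174, 19), (175, 17), (176, 44), (177, 101), (178, 114), (179, 77), (180, 47), (181, 49), (182, 52), (183, 47), (184, 50), (185, 46), (186, 46), (187, 45), (188, 33), (189, 37), (190, 42), (191, 40), (192, 42), (193, 37), (194, 43), (195, 36), (196, 43), (197, 46), (198, 35), (199, 32), (200, 39), (201, 33), (202, 38), (203, 35), (204, 34), (205, 42), (206, 39), (207, 32), (208, 48), (209, 56), (210, 82), (211, 91), (212, 89), (213, 92), (214, 95), (215, 88), (216, 91), (217, 93), (218, 96), (219, 94), (220, 91), (221, 91), (222, 89), (223, 75), (224, 84), (225, 185), (226, 330), (227, 354), (228, 347), (229, 347)]
[(277, 118), (278, 121), (279, 123), (280, 86), (281, 111), (282, 113), (283, 115), (284, 123), (285, 140), (286, 14), (287, 12), (288, 11), (289, 23), (290, 134), (291, 167), (292, 98), (293, 19), (294, 42), (295, 30), (296, 65), (297, 61), (298, 41), (299, 33), (300, 54), (301, 18), (302, 80), (303, 33), (304, 44), (305, 45), (306, 51), (307, 5), (308, 163), (309, 176), (310, 24), (311, 63), (312, 122), (313, 107), (314, 111), (315, 111), (316, 114), (317, 101), (318, 93), (319, 109), (320, 100)]
```

Run:
```python
from h import *
T=state()['tcp_pos']; ey=np.array([.165,.986]); ex=np.array([.986,-.165])
for p,z in (((300.5,209.3),93.5),((300.5,187.8),159.5)):
    w=onz("side",p,z)[:2]; c=w+18*ey-T[:2]; print("block centre rel tcp along x,y slope:",(c@ex).round(1),(c@ey).round(1))
```

```text
block centre rel tcp along x,y slope: -2.7 1.5
block centre rel tcp along x,y slope: -2.2 -7.5
```

Request:
drive_tool(plan=[{"xyz": [3,1.5,25],"turn": 0},{"xyz": [3,1.5,50],"turn": 0},{"xyz": [3,1.5,65],"turn": 0},{"xyz": [3,1.5,72],"turn": 0},{"xyz": [3,1.5,75],"turn": 0},{"xyz": [3,1.5,77],"turn": 0},{"xyz": [3,1.5,77],"turn": 0}])

```text
time: 21.55
tcp_pos: [563.2, 61.0, 32.4]
ee_rot: [180.0, -0.0, 80.5]
ft_force: [0.8, 0.6, -1.0]
width: 35.7
grip_force: 25.9
```

Request:
drive_tool(plan=[{"xyz": [0,0,1],"turn": 0},{"xyz": [0,0,2],"turn": 0},{"xyz": [0,0,2],"turn": 0}])

```text
time: 21.85
tcp_pos: [563.2, 61.2, 30.7]
ee_rot: [179.9, -0.0, 80.5]
ft_force: [-2.0, -1.3, 7.0]
width: 35.8
grip_force: 26.9
```

Contact with the base at about 7 N. I'll release and rise, then check the placement.

Request:
drive_tool(plan=[{"xyz": [0,0,0],"turn": 0},{"xyz": [0,0,0],"turn": 0},{"xyz": [0,0,0],"turn": 0},{"xyz": [0,0,-30],"turn": 0},{"xyz": [0,0,-75],"turn": 0},{"xyz": [0,0,-125],"turn": 0},{"xyz": [0,0,-175],"turn": 0},{"xyz": [0,0,-220],"turn": 0}], gripper=60)

```text
time: 22.65
tcp_pos: [562.6, 61.3, 252.6]
ee_rot: [179.9, -0.0, 80.5]
ft_force: [0.7, -0.7, -1.0]
width: 65.1
grip_force: 0.0
```

Run:
```python
from h import *
s=state(); print(s['time'],s['tcp_pos'],s['ee_rot'][2],s['width'])
im=camera("side"); cv2.imwrite("pics/side9.png",im[:,:,::-1])
x,y=proj("side",(562.2,58.9,30)).astype(int)
a=cv2.convertScaleAbs(cv2.resize(im[100:270,220:400,::-1],None,fx=3.2,fy=3.2,interpolation=cv2.INTER_CUBIC),alpha=1.8); cv2.imwrite("pics/crop9.png",a)
g=im.astype(int).sum(2); c0=proj("side",(562.2,58.9,48)); print(c0, [(r,int(g[r,296:305].mean())) for r in range(185,245)])
for r in (212,222): print(r,[(c,int(g[r,c])) for c in range(284,318)])
```

```text
22.65 [562.56782128  61.26432899 252.58205728] 80.49222013383533 65.05013111624719
[300.88021082 220.53581751] [(185, 114), (186, 102), (187, 94), (188, 102), (189, 110), (190, 114), (191, 117), (192, 119), (193, 121), (194, 121), (195, 117), (196, 110), (197, 101), (198, 105), (199, 116), (200, 118), (201, 119), (202, 124), (203, 111), (204, 108), (205, 97), (206, 90), (207, 79), (208, 88), (209, 84), (210, 91), (211, 79), (212, 58), (213, 46), (214, 40), (215, 37), (216, 33), (217, 36), (218, 39), (219, 31), (220, 40), (221, 32), (222, 42), (223, 42), (224, 40), (225, 41), (226, 32), (227, 34), (228, 35), (229, 36), (230, 30), (231, 37), (232, 34), (233, 34), (234, 107), (235, 173), (236, 207), (237, 194), (238, 111), (239, 53), (240, 39), (241, 46), (242, 51), (243, 51), (244, 48)]
212 [(284, 93), (285, 93), (286, 68), (287, 64), (288, 87), (289, 89), (290, 84), (291, 56), (292, 27), (293, 14), (294, 119), (295, 84), (296, 93), (297, 60), (298, 62), (299, 48), (300, 78), (301, 51), (302, 66), (303, 46), (304, 20), (305, 65), (306, 67), (307, 39), (308, 54), (309, 107), (310, 93), (311, 84), (312, 93), (313, 91), (314, 89), (315, 84), (316, 93), (317, 62)]
222 [(284, 96), (285, 101), (286, 88), (287, 107), (288, 81), (289, 76), (290, 91), (291, 96), (292, 59), (293, 13), (294, 15), (295, 48), (296, 21), (297, 46), (298, 49), (299, 54), (300, 19), (301, 46), (302, 42), (303, 41), (304, 66), (305, 22), (306, 29), (307, 42), (308, 47), (309, 91), (310, 59), (311, 77), (312, 88), (313, 97), (314, 79), (315, 75), (316, 90), (317, 56)]
```

View pics/crop9.png

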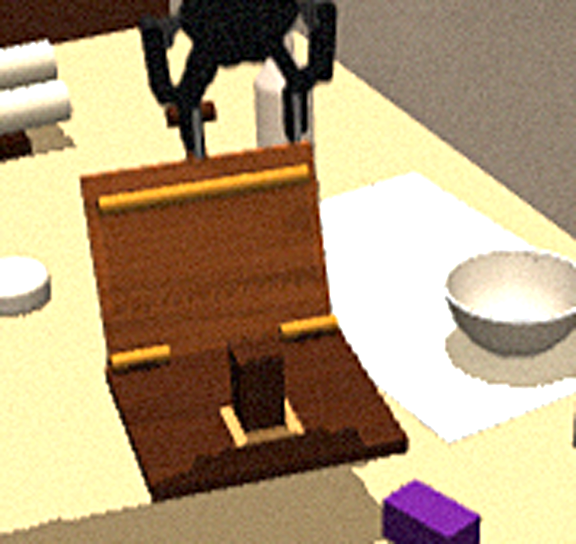

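The block stands centred on the inlay at crop (258,390), with the pale border visible on all sides. The board leans back, with its handle at crop (190,112), i.e. pixel (279,135).

Run:
```python
from h import *
H=np.array([581.3,171.3]); ey=np.array([.165,.986])
for t in (1.8,1.85,1.9,1.95):
    o,z=195*np.cos(t)-13*np.sin(t),23+195*np.sin(t)+13*np.cos(t); print(t,proj("side",(*(H-ey*o),z)).round(1))
P=np.array([562.2,58.9]); w=onz("side",(301,233.8),15)[:2]+18*ey; d=w-P; print("block on pad",d@[.986,-.165],d@ey)
print(to((594.1,244.7,252),80.5))
```

```text
1.8 [281.2 135.5]
1.85 [280.4 135.2]
1.9 [279.7 135.1]
1.95 [279.  135.2]
block on pad -4.2342118798913715 6.777564564996781
([185.9, -0.9, 7.1], np.float64(-0.0001))
```

Request:
drive_tool(plan=[{"xyz": [45,0,0],"turn": 0},{"xyz": [90,0,0],"turn": 0},{"xyz": [135,0,0],"turn": 0},{"xyz": [170,-1,0],"turn": 0},{"xyz": [185,-1,0],"turn": 0},{"xyz": [185,-1,0],"turn": 0}], gripper=0)

```text
time: 23.3
tcp_pos: [592.4, 245.3, 249.3]
ee_rot: [-180.0, 0.0, 80.6]
ft_force: [0.5, -0.5, 0.8]
width: 85.5
grip_force: 0.0
```

Request:
drive_tool(plan=[{"xyz": [0,0,30],"turn": 0},{"xyz": [0,0,55],"turn": 0},{"xyz": [0,0,68],"turn": 0},{"xyz": [0,0,70],"turn": 0},{"xyz": [0,0,70],"turn": 0}])

```text
time: 23.8
tcp_pos: [592.5, 242.8, 180.3]
ee_rot: [-180.0, 0.0, 80.4]
ft_force: [-1.4, 0.1, -0.5]
width: 85.2
grip_force: 0.0
```

Request:
drive_tool(plan=[{"xyz": [1,1.5,0],"turn": 0},{"xyz": [1,1.5,0],"turn": 0},{"xyz": [1,1.5,0],"turn": 0},{"xyz": [1,1.5,0],"turn": 0},{"xyz": [1,1.5,0],"turn": 0},{"xyz": [1,1.5,0],"turn": 0},{"xyz": [1,1.5,0],"turn": 0}], gripper=255, squeeze=30)

```text
time: 24.5
tcp_pos: [594.1, 244.6, 180.5]
ee_rot: [180.0, -0.0, 80.5]
ft_force: [-2.2, -0.4, 5.5]
width: 39.5
grip_force: 30.5
```

Run:
```python
import numpy as np
f=lambda t:(195*np.cos(t)-13*np.sin(t),195*np.sin(t)+13*np.cos(t))
T=[1.9]+[1.9-.07*i for i in range(1,20)]+[.56,.535,.52,.505]
for i in range(0,len(T)-1,8):
    o,z=f(T[i]); print("from",round(T[i],3),[(round(t,3),float(round(o-f(t)[0],1)),float(round(z-f(t)[1],1))) for t in T[i+1:i+9]])
```

```text
from 1.9 [(1.83, -12.8, -4.8), (1.76, -25.9, -8.7), (1.69, -39.2, -11.7), (1.62, -52.8, -13.8), (1.55, -66.4, -14.9), (1.48, -80.1, -15.0), (1.41, -93.7, -14.2), (1.34, -107.3, -12.5)]
from 1.34 [(1.27, -13.4, 2.7), (1.2, -26.6, 6.3), (1.13, -39.5, 10.9), (1.06, -52.0, 16.3), (0.99, -64.2, 22.6), (0.92, -75.8, 29.8), (0.85, -87.0, 37.7), (0.78, -97.5, 46.4)]
from 0.78 [(0.71, -9.9, 9.4), (0.64, -19.2, 19.5), (0.57, -27.7, 30.2), (0.56, -28.8, 31.8), (0.535, -31.6, 35.8), (0.52, -33.3, 38.2), (0.505, -34.9, 40.7)]
```

Request:
drive_tool(plan=[{"xyz": [-13,0,-5],"turn": 0},{"xyz": [-26,0,-8.5],"turn": 0},{"xyz": [-39,0,-11.5],"turn": 0},{"xyz": [-53,0,-14],"turn": 0},{"xyz": [-66.5,0,-15],"turn": 0},{"xyz": [-80,0,-15],"turn": 0},{"xyz": [-93.5,0,-14],"turn": 0},{"xyz": [-107.5,0,-12.5],"turn": 0}])

```text
time: 25.3
tcp_pos: [576.4, 137.3, 192.3]
ee_rot: [180.0, -0.0, 80.5]
ft_force: [6.9, 2.1, -7.4]
width: 39.5
grip_force: 31.2
```

Request:
drive_tool(plan=[{"xyz": [-13.5,0,2.5],"turn": 0},{"xyz": [-26.5,0,6.5],"turn": 0},{"xyz": [-39.5,0,11],"turn": 0},{"xyz": [-52,0,16.5],"turn": 0},{"xyz": [-64,0,22.5],"turn": 0},{"xyz": [-76,0,30],"turn": 0},{"xyz": [-87,0,37.5],"turn": 0},{"xyz": [-97.5,0,46.5],"turn": 0}])

```text
time: 26.1
tcp_pos: [560.6, 41.2, 145.8]
ee_rot: [179.9, 0.0, 80.5]
ft_force: [8.1, -0.1, -0.1]
width: 39.3
grip_force: 32.2
```

Run:
```python
from h import *
s=state(); H=np.array([581.3,171.3]); ey=np.array([.165,.986]); T=s['tcp_pos']
o=-(T[:2]-H)@ey; z=T[2]+21-23; print(T,s['ft_force'],s['width'],"r",np.hypot(o,z),"theta",np.arctan2(z,o)-np.arctan2(13,195))
```

```text
[560.60944999  41.22663499 145.76326096] [ 8.07262269 -0.14747418 -0.0517201 ] 39.26598381481431 r 194.94584924185403 theta 0.7627222158924951
```

Request:
drive_tool(plan=[{"xyz": [-5,1,4.5],"turn": 0},{"xyz": [-10,1,9.5],"turn": 0},{"xyz": [-14.5,1,14.5],"turn": 0},{"xyz": [-19,1,19.5],"turn": 0},{"xyz": [-23,1,24.5],"turn": 0},{"xyz": [-26.5,1,28.5],"turn": 0},{"xyz": [-28.5,1,31.5],"turn": 0},{"xyz": [-28.5,1,31.5],"turn": 0}])

```text
time: 26.9
tcp_pos: [556.2, 13.9, 114.0]
ee_rot: [-180.0, 0.0, 80.5]
ft_force: [-2.3, -3.2, 2.2]
width: 39.2
grip_force: 34.0
```

Request:
drive_tool(plan=[{"xyz": [-1,0,1.5],"turn": 0},{"xyz": [-2,0,2.5],"turn": 0},{"xyz": [-2.5,0,3.5],"turn": 0},{"xyz": [-2.5,0,3.5],"turn": 0}])

```text
time: 27.3
tcp_pos: [555.9, 11.7, 110.8]
ee_rot: [-180.0, -0.0, 80.5]
ft_force: [-3.2, -1.6, 1.1]
width: 39.7
grip_force: 34.1
```

Request:
drive_tool(plan=[{"xyz": [-0.5,0,1],"turn": 0},{"xyz": [-1,0,1.5],"turn": 0},{"xyz": [-1,0,1.5],"turn": 0}])

```text
time: 27.6
tcp_pos: [555.7, 10.7, 109.3]
ee_rot: [-180.0, -0.0, 80.5]
ft_force: [-3.9, -1.6, 1.9]
width: 39.0
grip_force: 34.1
```

Request:
drive_tool(plan=[{"xyz": [-0.5,0,1],"turn": 0},{"xyz": [-1,0,1.5],"turn": 0},{"xyz": [-1,0,1.5],"turn": 0}])

```text
time: 27.9
tcp_pos: [555.6, 9.8, 107.8]
ee_rot: [-180.0, -0.0, 80.5]
ft_force: [-4.2, -0.3, 1.1]
width: 39.2
grip_force: 34.1
```

```bash
cat >> h.py <<'E'
def board():
    im=camera("side")[:,:,::-1].copy(); h=cv2.cvtColor(im,cv2.COLOR_BGR2HSV)
    H=np.array([581.3,171.3]); ey=np.array([.165,.986]); ex=np.array([.986,-.165])
    m=((h[...,0]>14)&(h[...,0]<24)&(h[...,1]>190)&(h[...,2]>60)).astype(np.uint8); m[260:]=0; m[:150]=0; m[:,:240]=0; m[:,380:]=0
    k,l,st,ce=cv2.connectedComponentsWithStats(m)
    for i in range(1,k):
        if st[i,4]>15: print("brass",st[i],ce[i].round(1))
    for t in (.45,.5,.524,.55,.6):
        q=lambda x,a,b: proj("side",(*(H+ex*x-ey*(a*np.cos(t)-b*np.sin(t))),23+a*np.sin(t)+b*np.cos(t))).round(1).tolist()
        print(t,"roll",q(-90,132,0),q(90,132,0),"edge lo",q(-100,158,8),q(100,158,8),"edge up",q(-100,158,18),q(100,158,18))
    return im
E
python3 - <<'E'
from h import *
im=board()
g=im.astype(int)
for c in (258,318): print(c,[(r,g[r,c].tolist()) for r in range(178,226,2)])
E
```

```text
brass [320 198  15   7  60] [326.8 201.1]
brass [299 204  13   5  32] [304.8 206.1]
brass [266 206  26   9 110] [278. 210.]
brass [255 210  10   5  31] [259.  211.6]
0.45 roll [265.9, 217.1] [334.9, 204.6] edge lo [263.0, 215.7] [341.1, 201.5] edge up [262.3, 211.6] [340.6, 197.6]
0.5 roll [265.5, 214.5] [334.5, 202.0] edge lo [262.4, 212.5] [340.6, 198.4] edge up [261.7, 208.4] [340.0, 194.5]
0.524 roll [265.3, 213.2] [334.3, 200.8] edge lo [262.2, 210.9] [340.4, 196.9] edge up [261.4, 206.8] [339.7, 193.0]
0.55 roll [265.0, 211.9] [334.1, 199.5] edge lo [261.8, 209.2] [340.1, 195.3] edge up [261.1, 205.2] [339.4, 191.4]
0.6 roll [264.5, 209.2] [333.6, 196.9] edge lo [261.2, 206.0] [339.5, 192.2] edge up [260.4, 202.0] [338.7, 188.3]
258 [(178, [103, 141, 161]), (180, [103, 141, 161]), (182, [102, 141, 161]), (184, [105, 144, 161]), (186, [103, 143, 161]), (188, [102, 139, 158]), (190, [99, 139, 155]), (192, [104, 141, 159]), (194, [102, 139, 157]), (196, [100, 137, 156]), (198, [102, 142, 161]), (200, [105, 145, 162]), (202, [68, 88, 106]), (204, [0, 8, 30]), (206, [21, 44, 94]), (208, [4, 16, 31]), (210, [7, 31, 53]), (212, [22, 70, 106]), (214, [20, 44, 66]), (216, [8, 12, 24]), (218, [2, 11, 27]), (220, [0, 10, 23]), (222, [0, 14, 24]), (224, [7, 21, 52])]
318 [(178, [150, 160, 156]), (180, [162, 171, 165]), (182, [167, 170, 168]), (184, [174, 177, 177]), (186, [183, 190, 189]), (188, [0, 0, 0]), (190, [15, 12, 11]), (192, [16, 9, 13]), (194, [7, 10, 4]), (196, [7, 4, 3]), (198, [5, 0, 0]), (200, [0, 0, 0]), (202, [16, 13, 7]), (204, [9, 3, 4]), (206, [17, 12, 10]), (208, [10, 19, 29]), (210, [10, 18, 31]), (212, [11, 15, 30]), (214, [4, 8, 30]), (216, [12, 20, 32]), (218, [14, 18, 30]), (220, [12, 18, 31]), (222, [16, 16, 33]), (224, [2, 15, 29])]
```

Request:
drive_tool(plan=[{"xyz": [-0.5,0,1],"turn": 0},{"xyz": [-1,0,1.5],"turn": 0},{"xyz": [-1,0,1.5],"turn": 0}])

```text
time: 28.25
tcp_pos: [555.4, 8.8, 106.3]
ee_rot: [-180.0, -0.0, 80.5]
ft_force: [-4.2, 0.5, 0.3]
width: 39.3
grip_force: 34.1
```

Request:
drive_tool(plan=[{"xyz": [-0.5,0,1],"turn": 0},{"xyz": [-1,0,1.5],"turn": 0},{"xyz": [-1,0,1.5],"turn": 0}])

```text
time: 28.55
tcp_pos: [555.4, 8.4, 105.7]
ee_rot: [180.0, -0.1, 80.5]
ft_force: [-8.2, 5.8, 13.3]
width: 39.4
grip_force: 35.3
```

```bash
python3 - <<'E' | head -4
from h import *
board()
E
```

```text
brass [320 199  15   7  60] [326.6 201.6]
brass [299 205  13   5  31] [304.8 206.9]
brass [255 207  37   9 134] [273.8 211. ]
0.45 roll [265.9, 217.1] [334.9, 204.6] edge lo [263.0, 215.7] [341.1, 201.5] edge up [262.3, 211.6] [340.6, 197.6]
```

Contact with the block at 13 N. I'll ease back 0.5 mm, let go and rise straight up.

Request:
drive_tool(plan=[{"xyz": [0.3,0,-0.5],"turn": 0},{"xyz": [0.3,0,-0.5],"turn": 0}])

```text
time: 28.8
tcp_pos: [555.4, 8.5, 105.8]
ee_rot: [180.0, -0.1, 80.5]
ft_force: [-6.6, 3.1, 7.8]
width: 39.6
grip_force: 34.8
```

Request:
drive_tool(plan=[{"xyz": [0,0,0],"turn": 0},{"xyz": [0,0,0],"turn": 0},{"xyz": [0,0,0],"turn": 0},{"xyz": [0,0,0],"turn": 0},{"xyz": [0,0,-15],"turn": 0},{"xyz": [0,0,-50],"turn": 0},{"xyz": [0,0,-95],"turn": 0},{"xyz": [0,0,-130],"turn": 0}], gripper=0)

```text
time: 29.6
tcp_pos: [555.6, 7.9, 237.8]
ee_rot: [179.9, 0.0, 80.5]
ft_force: [0.9, 0.7, -0.9]
width: 85.1
grip_force: 0.0
```

Run:
```python
from h import *
s=state(); print(s['time'],s['tcp_pos'],s['width'],s['ft_force'])
im=board(); g=im.astype(int).sum(2)
print([(r,int(g[r,297:304].mean())) for r in range(196,245,2)])
t=camera("top"); h=cv2.cvtColor(t[:,:,::-1].copy(),cv2.COLOR_BGR2HSV)
m=(h[...,2]<95).astype(np.uint8)
for c in cv2.findContours(m,0,1)[0]:
    (a,b),wh,_=cv2.minAreaRect(c)
    if 380<a<430 and 200<b<260 and cv2.contourArea(c)>150: print("short block",a,b,wh)
```

```text
29.6 [555.5668893    7.91343831 237.78199131] 85.05463389921755 [ 0.91494765  0.73316842 -0.85799544]
brass [255 199  80  17 269] [294.9 207.4]
0.45 roll [265.9, 217.1] [334.9, 204.6] edge lo [263.0, 215.7] [341.1, 201.5] edge up [262.3, 211.6] [340.6, 197.6]
0.5 roll [265.5, 214.5] [334.5, 202.0] edge lo [262.4, 212.5] [340.6, 198.4] edge up [261.7, 208.4] [340.0, 194.5]
0.524 roll [265.3, 213.2] [334.3, 200.8] edge lo [262.2, 210.9] [340.4, 196.9] edge up [261.4, 206.8] [339.7, 193.0]
0.55 roll [265.0, 211.9] [334.1, 199.5] edge lo [261.8, 209.2] [340.1, 195.3] edge up [261.1, 205.2] [339.4, 191.4]
0.6 roll [264.5, 209.2] [333.6, 196.9] edge lo [261.2, 206.0] [339.5, 192.2] edge up [260.4, 202.0] [338.7, 188.3]
[(196, 42), (198, 134), (200, 90), (202, 59), (204, 31), (206, 70), (208, 135), (210, 68), (212, 53), (214, 27), (216, 43), (218, 41), (220, 42), (222, 28), (224, 44), (226, 34), (228, 43), (230, 32), (232, 31), (234, 100), (236, 192), (238, 100), (240, 87), (242, 90), (244, 82)]
```

The arm is clear and the fingers are open. The roll sits at its 30° rows, and the block's foot is unchanged at row 233.5. I'm handing in.

```bash
python3 -c "
from station import *
print(job_done())"
```

```text
the job is handed in; nothing more can be done
None
```

I handed the job in at about 30 s. `job_done()` returned no verdict. The long block stands on the inlay, about 5–7 mm off centre, and the board was lowered onto it under control. The camera puts the board at about 0.50–0.54 rad (target 0.524). The gripper is open and clear; my last check of the short block's position found nothing, but the arm was never near it.

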